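# Set out award plaques square in a display board

### The arm

A 6-joint arm with a two-finger parallel gripper is mounted at the origin on the work surface. World frame = base frame: x ahead of the robot, y to its left, z up, the work surface at z = 0. Lengths are in m, angles in rad, forces in N, time in s.
With the tool pointing down it reaches from about 0.325 to 0.75 m from the base axis. Payload 7.6 kg.
Tool frame: the origin (TCP) lies midway between the tips of the shut fingers; the grasp point (between the pads) lies 19 mm behind it (arm.pinch_z is the distance from the TCP to the grasp point, in m); z points along the fingers, y is the direction in which the jaws open and shut (so a half turn about z gives the same grasp; the last joint's range is limited). The gripper opens to 85 mm and grips with 20 to 120 N. Pads are 22 mm wide; open, the fingers measure 114 mm over their backs; the gripper's body (76 mm by 85 mm) begins 54 mm behind the grasp point. The pads swing forward as they close: fully open they stand 13 mm farther back than shut.
Start: joints at [-1.384, 0.052, 1.401, -0, 1.689, -0.07], TCP at [0.133, -0.508, 0.231] pointing down, gripper open.
Joint ranges: [-2.9, 2.9], [-0.91, 2.17], [0.12, 2.37], [-1.06, 4.2], [0.26, 2.73], [-2.93, 2.93]. Speed limits (rad/s): [2.57, 2.57, 3.01, 3.14, 3.14, 3.14].

### API

Orientations are given as a unit quaternion [x, y, z, w].
In Python, from cell import arm, grab_frame, finder gives the robot as it stands.
- The arm moves only by the tool carry_out, never from a script. Its argument "steps" is a list of rows, each a list of 3 entries, a list of its own where there are three numbers: the shift along the world's x, y, z in mm, then the turn, a rotation vector about the world's x, y, z in degrees, then the finger opening in mm, from 0 to 85.4. In form: [[[x, y, z], [rx, ry, rz], fingers], ...]. A call has 1 to 12 rows; each row shifts and turns the commanded pose from where the row before left it; what a row does not reach is not made up. A row lasts 1/8 s, in which the tool goes at most 62.5 mm and 10.7 degrees, less where a joint would pass 70% of its speed; a pose out of reach is approached as far as the arm can. A call is refused whole if a number of a shift passes 62.5 or a number of a turn 10.7, either way. A call with a gripper value outside its range is refused whole. The fingers move at their own pace and stop on an object; the grip force is fixed at half the most. Time passes only in rows, so rows that do not move let the fingers close. It gives the time, the measured TCP pose, the force and the opening at its end, in the units of the state.
- arm.observe(): the state, without advancing time (a new reading comes with each control period).
- grab_frame(name): name is "scene" or "top" or "wrist"; returns a dict with "img" (400x640x3 uint8, red, green, blue), "mtx" (3x3 intrinsics, pixels), "view" (4x4, takes a point from world to camera coordinates); the wrist camera has in their place "mount" (4x4, takes a point from camera to tool coordinates, whose origin is the TCP and whose axes are the flange's). Camera axes: x right, y up, looking along -z (the intrinsics and any distortion apply to the point x, -y, -z); pixel columns grow to the right and rows downward; lengths in m; the calibration is good to about 2 mm. A picture is of the moment at which its call begins: read the wrist's pose just before it. There is no depth.
- arm.close_job(): hands the job in, once; it reports no verdict.
Trained networks look in the newest picture that a camera, given by its name, has taken for a name from the list of things; names that differ only in an ending like _2 or _b are one class to them, and where a whole thing is asked for, a point or a joint stands for the part that bears it (a point fixed in the world has none). Each returns a list of dicts, best first, with "p" (0 to 1); they miss things now and then, are a little off and sometimes report something else, mostly with a low value. They report only what shows in the picture. A call takes as long as a camera call. They do not tell look-alikes from the thing itself.
- finder.search_frame(camera, name): "box" ([left, top, width, height] in pixels, round what is visible of it).
The state is a dict: "t": time; "joints": joint angles; "dq": joint speeds; "tau": joint torques, N m; "tcp_pos": TCP position; "tcp_rot": TCP orientation; "ft_force": force on the tool from outside, world axes, zero at the start; "wrist_torque": the same for the moment, N m; "grip_width": finger opening in m.
Only numpy, scipy, OpenCV 4.12 (cv2) and the standard library are available. Lean on these libraries where they do the work, as an engineer would, in place of code of your own. Each camera call takes 0.05 s, during which the arm holds its last target.

### The job

Lay every award plaque that is on the desk into a bay of its own on the display board, face up, long way in and clear of the fences; then use the wooden push block, not your fingers, to push each one home until it touches both the back fence and the side fence of its bay and sits square in that corner. When all are home, hang the push block by the window in its handle on the hook of the stand, let it hang still, and leave everything else on the desk where it is.

Things in the scene. Friction and masses are not known exactly. Their poses are not given: they have to be found in the camera images.
- board: fixed display board, black, 176 (x) x 480 (y) x 6 mm, with four L-shaped pale wood fences, one per bay, 120 mm apart along y, open to the robot and to the right (-y). Fences: 14 mm high above the board, 8 mm thick; back fence 66 mm long along y; side fence on the bay's left (+y), 60 mm long forward of the back fence. Origin: centre of underside; x from robot to back, y left, z up
- bay1 (a point): corner point of the leftmost (+y) bay, in the inner corner of its L-shaped fence, on the board's top (6 mm above the desk), axes as board. Back fence face is its plane x = 0, side fence face y = 0; the plaque lies at -x, -y of it and touches both with its centre at (-45, -25) mm. From this side fence to the next fence on the right 112 mm are clear
- bay2 (a point): corner point of the second bay from the left, in the inner corner of its L-shaped fence, on the board's top (6 mm above the desk), axes as board. Back fence face is its plane x = 0, side fence face y = 0; the plaque lies at -x, -y of it and touches both with its centre at (-45, -25) mm. From this side fence to the next fence on the right 112 mm are clear
- bay3 (a point): corner point of the third bay from the left, in the inner corner of its L-shaped fence, on the board's top (6 mm above the desk), axes as board. Back fence face is its plane x = 0, side fence face y = 0; the plaque lies at -x, -y of it and touches both with its centre at (-45, -25) mm. From this side fence to the next fence on the right 112 mm are clear
- bay4 (a point): corner point of the rightmost bay, in the inner corner of its L-shaped fence, on the board's top (6 mm above the desk), axes as board. Back fence face is its plane x = 0, side fence face y = 0; the plaque lies at -x, -y of it and touches both with its centre at (-45, -25) mm.
- plaque1: award plaque, dark wood 90 x 50 x 12 mm flat plate with a thin brass seal and brass nameplate on its upper face, 0.09 kg nominal; origin at the centre of its underside, x along the 90 mm length, y along the 50 mm width, z up; either end may point to the back. Lies loose on the desk, face up; one of the four may be absent
- plaque2: award plaque, dark wood 90 x 50 x 12 mm flat plate with a thin brass seal and brass nameplate on its upper face, 0.09 kg nominal; origin at the centre of its underside, x along the 90 mm length, y along the 50 mm width, z up; either end may point to the back. Lies loose on the desk, face up; one of the four may be absent (same as plaque1)
- plaque3: award plaque, dark wood 90 x 50 x 12 mm flat plate with a thin brass seal and brass nameplate on its upper face, 0.09 kg nominal; origin at the centre of its underside, x along the 90 mm length, y along the 50 mm width, z up; either end may point to the back. Lies loose on the desk, face up; one of the four may be absent (same as plaque1)
- plaque4: award plaque, dark wood 90 x 50 x 12 mm flat plate with a thin brass seal and brass nameplate on its upper face, 0.09 kg nominal; origin at the centre of its underside, x along the 90 mm length, y along the 50 mm width, z up; either end may point to the back. Lies loose on the desk, face up; one of the four may be absent (same as plaque1)
- pusher: wooden push block, upright, loose, 128 mm tall, 0.22 kg. Base 24 (x) x 70 (y) x 24 (z) mm, its 70 mm faces (normal to x) push. On it a handle 12 mm thick (x): window 44 mm wide from z 24 to a gabled top, z 74 mid, 66 at sides; roof bars 12 mm thick over it; grip tab 40 mm wide (y), z 88 to 128, to pinch across x from above. Same from both faces. Origin: centre of underside, z up
- pusher_eye (a point): peak of the push block's gabled window (underside of the roof bars), 74 mm above its underside; this peak rests on the hook when hung; axes as pusher
- hook: fixed steel hook stand: base plate 100 x 80 x 12 mm, post 6 mm in radius and 155 mm tall, level round arm of 4 mm radius, axis at height 150 mm, along the stand's own -x for 92 mm from the post, then turned up to a tip 98 mm from the post, top 172 mm above the desk. Origin on the desk under the post, z up
- hook_seat (a point): point on top of the hook's arm, 50 mm from the post towards the tip, 154 mm above the desk, where the window's peak of the push block should rest; axes as hook, arm points along -x, so the window slides on in the +x direction with the push block's x along the arm
- remote: white remote control, 150 x 46 x 20 mm, lying on the desk; to be left alone; origin at the centre of its underside
- adapter: white plug-in power adapter, 80 x 50 x 63 mm with prongs, lying prongs up on the desk; to be left alone; origin at the centre of its underside
- router: white rounded tub-shaped wireless router with black top, 180 x 85 x 170 mm, fixed, at the right; origin at the centre of its underside
Mind the look-alikes: they are no part of the job. What is shaped like the plaque2 but green, pink or purple is not meant.

How it is judged:
By the outcome, as a careful person would: the job done as asked, in the order asked, and still so for the second after the job is handed in, with the robot touching nothing.
Of plaque1, plaque2, plaque3, plaque4 only 3 to 4 are there at a start; the rules pass over those that are not, and their reading is None.
At some moment in a run one of plaque1, plaque2, plaque3, plaque4 may be knocked a few centimetres aside while the robot is not near it.
It also fails if it takes over 210 s, if anything falls off the work surface, if the arm or the gripper's body presses on something with over 40 N, if the wrist force passes 120 N, or if a joint passes its speed limit or range.

## Working session

There is one attempt and no reset: what is moved stays moved. The work goes in short steps, Python scripts to look and compute and a tool call to move; the robot and the scene stay as the last step left them, time stands still between calls to the robot, and variables do not carry over. Pictures are saved under pics/ and viewed, and the job is handed in when it is done.

Besides the shell and the picture viewer there is one more tool, called as a command line: name --argument value ..., lists and objects as JSON in quotes. carry_out: Moves the arm, as the interface text tells. Its arguments: {"type":"object","properties":{"steps":{"type":"array"}},"required":["steps"]}

```bash
ls; mkdir -p pics; cat > h.py <<'E'
import numpy as np, cv2
from cell import arm, grab_frame, finder
def save(n,img): cv2.imwrite('pics/'+n+'.png',cv2.cvtColor(img,cv2.COLOR_RGB2BGR))
E
python3 - <<'E'
from h import *
print(arm.observe())
for n in ["scene","top","wrist"]:
    f=grab_frame(n); save(n+'0',f['img']); print(n,{k:v for k,v in f.items() if k!='img'})
E
```

```text
pics
{'t': 0.0, 'joints': array([-1.38427099e+00,  5.28470675e-02,  1.40173251e+00,  8.21850375e-06,
        1.68860712e+00, -7.03097083e-02]), 'dq': array([ 0.00055796, -0.00073669, -0.0015489 , -0.00030789, -0.00146535,
       -0.0014605 ]), 'tau': array([ 6.69168257e-04, -3.81671619e+01, -3.60188019e+01,  1.43548277e-04,
        6.12574760e-03,  3.32260674e-05]), 'tcp_pos': array([ 0.13332376, -0.50747441,  0.23046311]), 'tcp_rot': array([ 9.91765419e-01,  1.28065291e-01, -4.22128435e-05, -7.95913114e-04]), 'ft_force': array([ 0.69624875, -0.98430194,  0.25969002]), 'wrist_torque': array([-0.0201303 , -0.054058  , -0.00525981]), 'grip_width': 0.08532534958177879}
scene {'mtx': array([[478.99806416,   0.        , 328.5720061 ],
       [  0.        , 478.99806416, 196.17846994],
       [  0.        ,   0.        ,   1.        ]]), 'view': array([[-0.86871514,  0.49523609, -0.00867302,  0.45832738],
       [-0.31279155, -0.53493609,  0.78485975, -0.00916485],
       [ 0.38405136,  0.6845324 ,  0.61961274, -1.69492954],
       [ 0.        ,  0.        ,  0.        ,  1.        ]])}
to
[... 334 characters left out ...]
51e-01],
       [-1.54493440e-01,  5.69489045e-04,  9.87993650e-01,
        -1.39454754e+00],
       [ 0.00000000e+00,  0.00000000e+00,  0.00000000e+00,
         1.00000000e+00]])}
wrist {'mtx': array([[339.88977697,   0.        , 316.65436428],
       [  0.        , 339.88977697, 196.06514907],
       [  0.        ,   0.        ,   1.        ]]), 'mount': array([[-5.06048001e-04,  9.63109307e-01,  2.69110025e-01,
         6.73077603e-02],
       [ 9.99999872e-01,  4.89274025e-04,  1.29402720e-04,
        -4.33023526e-04],
       [-7.03958094e-06,  2.69110056e-01, -9.63109432e-01,
        -1.42972594e-01],
       [ 0.00000000e+00,  0.00000000e+00,  0.00000000e+00,
         1.00000000e+00]])}
```

View pics/scene0.png

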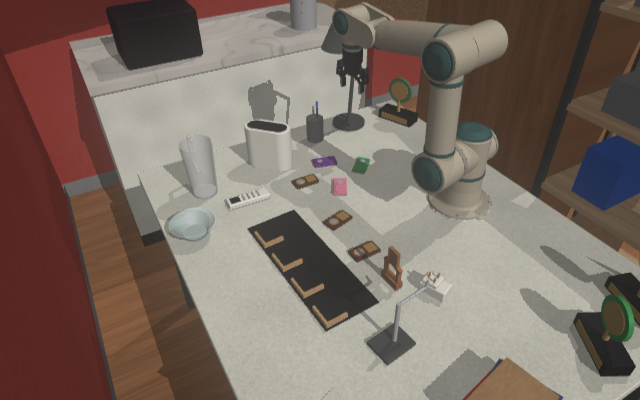

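View pics/top0.png

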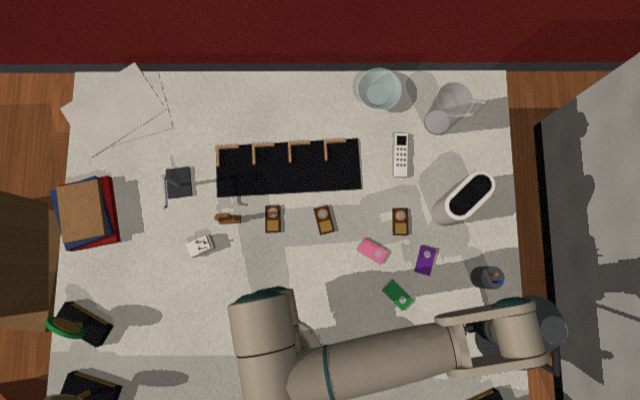

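```bash
python3 - <<'E'
from h import *
for n in ["board","plaque1","pusher","hook","remote","adapter","router"]:
    for c in ["scene","top"]:
        print(n,c,[(np.round(d['p'],2),np.round(d['box'])) for d in finder.search_frame(c,n)])
E
```

```text
board scene [(np.float64(0.69), array([250., 211., 127., 121.])), (np.float64(0.39), array([418., 273.,  33.,  29.]))]
board top [(np.float64(0.88), array([217., 138., 146.,  58.])), (np.float64(0.36), array([433., 170.,  62.,  59.]))]
plaque1 scene [(np.float64(0.74), array([353., 154.,  15.,  19.])), (np.float64(0.73), array([346., 243.,  34.,  20.])), (np.float64(0.67), array([292., 174.,  29.,  18.])), (np.float64(0.66), array([324., 210.,  28.,  22.])), (np.float64(0.52), array([331., 175.,  16.,  21.])), (np.float64(0.45), array([308., 156.,  29.,  14.]))]
plaque1 top [(np.float64(0.95), array([392., 209.,  18.,  28.])), (np.float64(0.85), array([417., 246.,  17.,  30.])), (np.float64(0.83), array([384., 282.,  30.,  28.])), (np.float64(0.81), array([315., 207.,  24.,  29.])), (np.float64(0.69), array([264., 205.,  15.,  28.])), (np.float64(0.67), array([356., 238.,  32.,  26.])), (np.float64(0.22), array([216., 141., 146.,  60.]))]
pusher scene [(np.float64(0.65), array([380., 249.,  24.,  41.])), (np.float64(0.21), array([250., 210., 126., 123.]))]
pusher top []
hook scene [(np.float64(0.77), array([367., 284.,  66.,  80.]))]
hook top [(np.float64(0.82), array([158., 166.,  33.,  43.]))]
remote scene [(np.float64(0.65), array([222., 187.,  49.,  22.])), (np.float64(0.47), array([347., 242.,  34.,  19.])), (np.float64(0.37), array([248., 212., 132., 122.]))]
remote top [(np.float64(0.89), array([395., 131.,  14.,  45.]))]
adapter scene [(np.float64(0.96), array([420., 273.,  32.,  29.]))]
adapter top [(np.float64(0.96), array([187., 233.,  31.,  23.]))]
router scene [(np.float64(0.72), array([244., 121.,  51.,  53.]))]
router top [(np.float64(0.67), array([433., 172.,  62.,  58.]))]
```

Dark-wood plaques are at top-view pixels (273,219), (324,219) and (400,221). The pink (373,251), purple (425,260) and green (398,294) ones are look-alikes. I'll enlarge to confirm and measure.

```bash
cat >> h.py <<'E'
def pix2w(f,uv,z):
    uv=np.atleast_2d(np.array(uv,float)); K=f['mtx'];V=f['view'];R=V[:3,:3];t=V[:3,3]
    c=-R.T@t
    d=np.c_[(uv[:,0]-K[0,2])/K[0,0],-(uv[:,1]-K[1,2])/K[1,1],-np.ones(len(uv))]
    d=d@R
    s=(z-c[2])/d[:,2]
    return c+s[:,None]*d
def w2pix(f,P):
    P=np.atleast_2d(np.array(P,float)); V=f['view'];K=f['mtx']
    q=P@V[:3,:3].T+V[:3,3]
    return np.c_[K[0,0]*q[:,0]/-q[:,2]+K[0,2], K[1,1]*(-q[:,1])/-q[:,2]+K[1,2]]
def wristframe():
    s=arm.observe(); f=grab_frame('wrist')
    from scipy.spatial.transform import Rotation as R
    T=np.eye(4);T[:3,:3]=R.from_quat(s['tcp_rot']).as_matrix();T[:3,3]=s['tcp_pos']
    f['view']=np.linalg.inv(T@f['mount']); return f
E
python3 - <<'E'
from h import *
f=grab_frame('top'); im=f['img']
c=cv2.resize(im[125:265,150:440],None,fx=2.75,fy=2.75,interpolation=cv2.INTER_CUBIC); save('c1',c)
s=grab_frame('scene'); c=cv2.resize(s['img'][140:370,240:460],None,fx=2.6,fy=2.6,interpolation=cv2.INTER_CUBIC); save('c2',c)
print(pix2w(f,[[217,148],[360,139],[362,187],[217,195]],.006))
print(pix2w(f,[[273,219],[324,219],[400,221]],.012), pix2w(f,[[200,245]],.05),pix2w(f,[[228,218]],.1))
E
```

```text
[[ 0.67025966  0.24034786  0.006     ]
 [ 0.70021754 -0.24095547  0.006     ]
 [ 0.53539405 -0.24484468  0.006     ]
 [ 0.50984888  0.235032    0.006     ]]
[[ 0.42872477  0.04815129  0.012     ]
 [ 0.4282448  -0.1183576   0.012     ]
 [ 0.42096219 -0.36629656  0.012     ]] [[0.34238777 0.27289022 0.05      ]] [[0.42163763 0.17673241 0.1       ]]
```

View pics/c1.png

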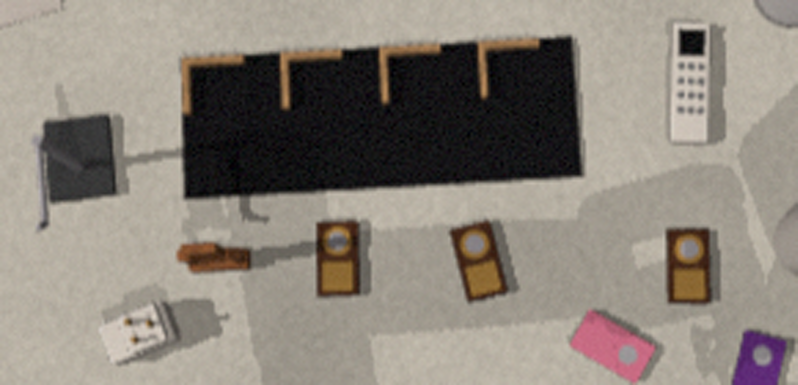

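View pics/c2.png

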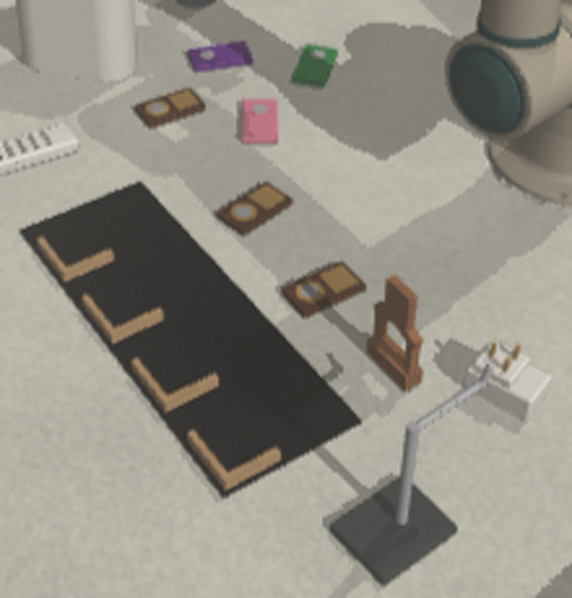

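carry_out --steps '[[[24,12,2],[0,0,-1.06],85],[[24,12,2],[0,0,-1.06],85],[[24,12,2],[0,0,-1.06],85],[[24,12,2],[0,0,-1.06],85],[[24,12,2],[0,0,-1.06],85],[[24,12,2],[0,0,-1.06],85],[[24,12,2],[0,0,-1.06],85],[[24,12,2],[0,0,-1.06],85],[[24,12,2],[0,0,-1.06],85],[[24,12,2],[0,0,-1.06],85],[[24,12,2],[0,0,-1.06],85],[[24,24,2],[0,0,-1.06],85]]'

```text
t: 2.45
tcp_pos: [0.422, -0.3516, 0.2551]
tcp_rot: [1.0, 0.017, -0.0, -0.0]
ft_force: [0.5, 0.7, -0.4]
grip_width: 0.0849
```

```bash
cat >> h.py <<'E'
from scipy.spatial.transform import Rotation as Rot
def yawtool():
    s=arm.observe(); R=Rot.from_quat(s['tcp_rot']).as_matrix(); return np.degrees(np.arctan2(R[1,0],R[0,0]))
def darkrects(f,roi=None,z=.018-.006,thr=None):
    """brown plaque rects: dark reddish + brass"""
    im=f['img'];hsv=cv2.cvtColor(im,cv2.COLOR_RGB2HSV)
    m=((hsv[...,0]<28)&(hsv[...,1]>90)).astype(np.uint8)
    m=cv2.morphologyEx(m,cv2.MORPH_CLOSE,np.ones((7,7)))
    cs,_=cv2.findContours(m,cv2.RETR_EXTERNAL,cv2.CHAIN_APPROX_NONE)
    out=[]
    for c in cs:
        if cv2.contourArea(c)<250: continue
        w=pix2w(f,c[:,0,:],z)[:,:2]
        r=cv2.minAreaRect((w*1000).astype(np.float32))
        (cx,cy),(a,b),an=r
        if a<b: a,b,an=b,a,an+90
        an=(an+90)%180-90
        out.append((np.round([cx,cy,a,b,an],1),np.round(c[:,0].mean(0))))
    return out,m
E
python3 - <<'E'
from h import *
print(arm.observe()['tcp_pos'],yawtool())
f=wristframe(); save('w1',f['img'])
o,m=darkrects(f)
for r in o: print(r)
f=grab_frame('top')
o,m=darkrects(f)
print()
for r in o: print(r)
E
```

```text
[ 0.42198191 -0.35157765  0.25513773] 1.912867822374948
(array([ 419.8, -364.2,   88.6,   48.3,   -0.8]), array([328., 162.]))
(array([ 427.1, -117.6,   87.9,   53.1,   13.9]), array([111., 149.]))

(array([-6.220e+01, -7.970e+02,  1.358e+02,  1.021e+02, -2.000e-01]), array([543., 379.]))
(array([ 426.6, -117.6,   86. ,   46.9,   13.9]), array([324., 220.]))
(array([430.5,  51.5,  82.8,  45.9,   0.7]), array([272., 218.]))
(array([653.3,  30.2, 220.5, 107.4,  81. ]), array([282., 153.]))
(array([ 408.2,  742.5, 1110.2,  386.5,    6.2]), array([ 56., 274.]))
(array([ 556.2, -926.2,  771.6,  359.3,    0. ]), array([540., 170.]))
(array([1087.3, -105.4, 2259.7,  240.9,   89.8]), array([317.,  31.]))
```

View pics/w1.png

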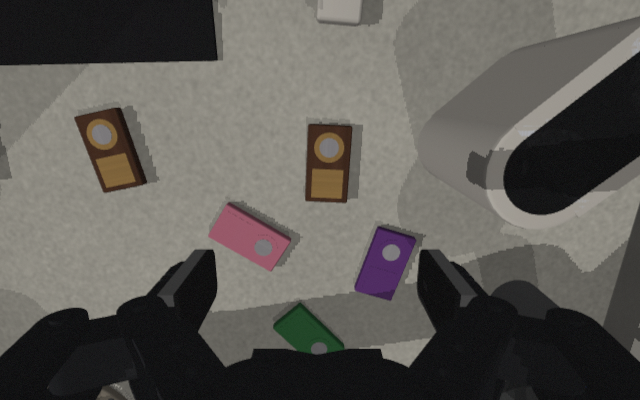

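A is the right-hand dark-wood plaque at wrist pixel (328,162), with brass seal and nameplate. Pink, purple and green are look-alikes. I'll pick A.

carry_out --steps '[[[-2,-12.6,-26],[0,0,-2.7],85],[[0,0,-26],[0,0,0],85],[[0,0,-26],[0,0,0],85],[[0,0,-26],[0,0,0],85],[[0,0,-26],[0,0,0],85],[[0,0,-26],[0,0,0],85],[[0,0,-26],[0,0,0],85],[[0,0,-26],[0,0,0],85],[[0,0,-26],[0,0,0],85],[[0,0,-12],[0,0,0],85],[[0,0,-7],[0,0,0],85],[[0,0,0],[0,0,0],85]]'

```text
t: 4.05
tcp_pos: [0.4194, -0.3647, 0.0026]
tcp_rot: [1.0, -0.006, 0.0, 0.0]
ft_force: [0.0, 0.0, 0.2]
grip_width: 0.0851
```

carry_out --steps '[[[0,0,0],[0,0,0],40],[[0,0,0],[0,0,0],40],[[0,0,0],[0,0,0],40],[[0,0,0],[0,0,0],40],[[0,0,0],[0,0,0],40],[[0,0,10],[0,0,0],40],[[0,0,20],[0,0,0],40]]'

```text
t: 4.92
tcp_pos: [0.4187, -0.3637, 0.0319]
tcp_rot: [1.0, -0.006, -0.001, -0.001]
ft_force: [0.2, -0.6, -0.2]
grip_width: 0.0479
```

```bash
python3 - <<'E'
from h import *
f=wristframe(); save('w2',f['img'])
f=grab_frame('top')
save('t2',cv2.resize(f['img'][125:265,200:450],None,fx=3.2,fy=3.2,interpolation=cv2.INTER_CUBIC))
E
```

```text
(no output)
```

View pics/w2.png

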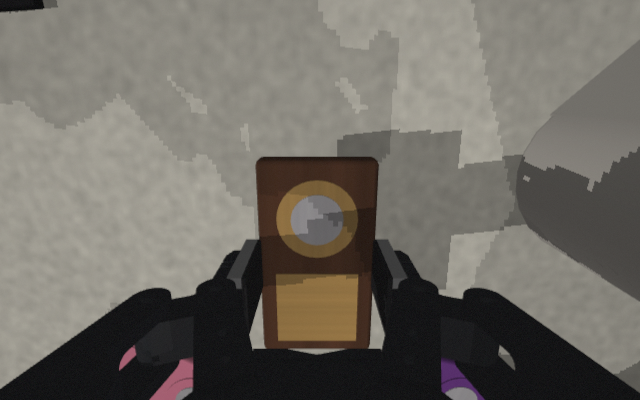

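carry_out --steps '[[[0,0,30],[0,0,0.6],40],[[10,20,30],[0,0,0.6],40],[[20,30,30],[0,0,0.6],40],[[20,30,30],[0,0,0.6],40],[[20,30,30],[0,0,0.6],40],[[20,30,30],[0,0,0.6],40],[[20,30,0],[0,0,0],40],[[0,0,0],[0,0,0],40]]'

```text
t: 6.02
tcp_pos: [0.5302, -0.1925, 0.2117]
tcp_rot: [1.0, 0.027, -0.0, -0.0]
ft_force: [-0.6, 0.3, -0.9]
grip_width: 0.0479
```

```bash
python3 - <<'E'
from h import *
f=wristframe(); save('w3',f['img']); np.savez('w3.npz',img=f['img'],mtx=f['mtx'],view=f['view'])
E
```

```text
(no output)
```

View pics/w3.png

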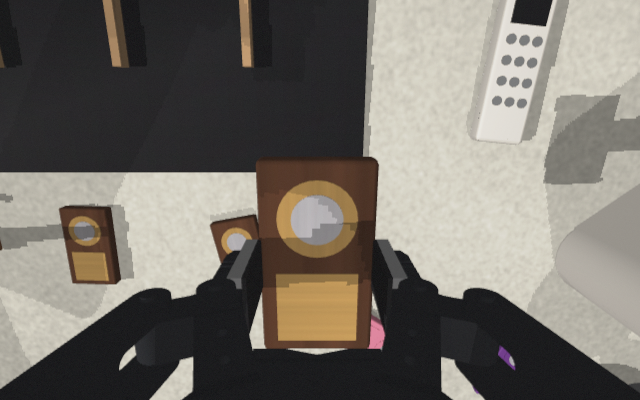

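View pics/t2.png

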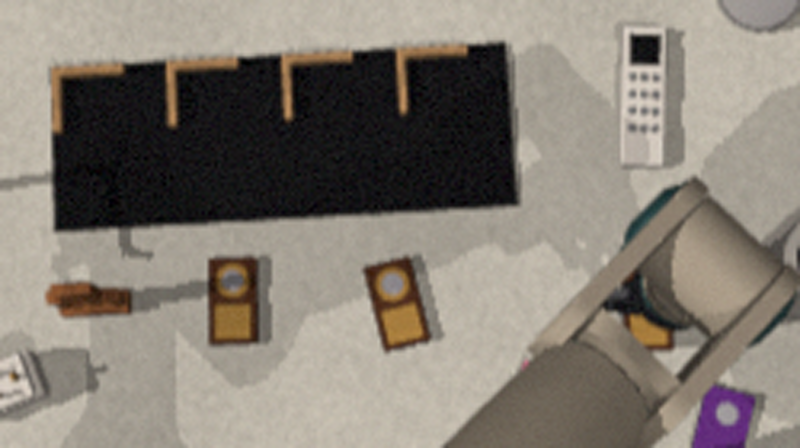

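```bash
python3 - <<'E'
from h import *
from scipy.optimize import least_squares
f=grab_frame('top')
c=np.array([[53,67],[507,43],[518,204],[56,230]])/3.2+[200,125]-0.35
W=pix2w(f,c,.006)*1000; print(np.round(W))
loc=np.array([[88,240],[88,-240],[-88,-240],[-88,240]])
def res(p):
    a=np.radians(p[2]);R=np.array([[np.cos(a),-np.sin(a)],[np.sin(a),np.cos(a)]])
    return (loc@R.T+p[:2]-W[:,:2]).ravel()
r=least_squares(res,[600,0,3]); print(r.x,np.round(res(r.x),1))
d=np.load('w3.npz'); g=dict(mtx=d['mtx'],view=d['view'])
print('front edge',np.round(pix2w(g,[[2,172],[250,172]],.006)*1000,1))
print('right edge',np.round(pix2w(g,[[373,2],[366,150]],.006)*1000,1))
print('fence ends bottom',np.round(pix2w(g,[[116,68],[129,68],[242,68],[254,68]],.006)*1000,1))
print('fence ends top',np.round(pix2w(g,[[113,67],[131,67],[241,67],[256,67]],.020)*1000,1))
save('z3',cv2.resize(d['img'][0:180,90:390],None,fx=2.6,fy=2.6,interpolation=cv2.INTER_CUBIC))
save('z3s',cv2.resize(d['img'][0:80,90:290],None,fx=4,fy=4,interpolation=cv2.INTER_CUBIC))
E
```

```text
[[ 679.  243.    6.]
 [ 703. -235.    6.]
 [ 531. -243.    6.]
 [ 505.  234.    6.]]
[ 6.04369847e+02 -2.53978637e-02  3.02226028e+00] [ 0.9  1.   1.5 -0.5 -1.5 -1.1 -0.9  0.6]
front edge [[ 508.4  136.     6. ]
 [ 522.3 -122.8    6. ]]
right edge [[ 687.5 -235.5    6. ]
 [ 551.6 -241.6    6. ]]
fence ends bottom [[ 617.6    6.3    6. ]
 [ 618.2   -6.3    6. ]
 [ 624.  -115.     6. ]
 [ 624.7 -126.6    6. ]]
fence ends top [[ 617.5    1.1   20. ]
 [ 618.4  -15.5   20. ]
 [ 623.8 -117.1   20. ]
 [ 624.5 -130.9   20. ]]
```

View pics/z3s.png

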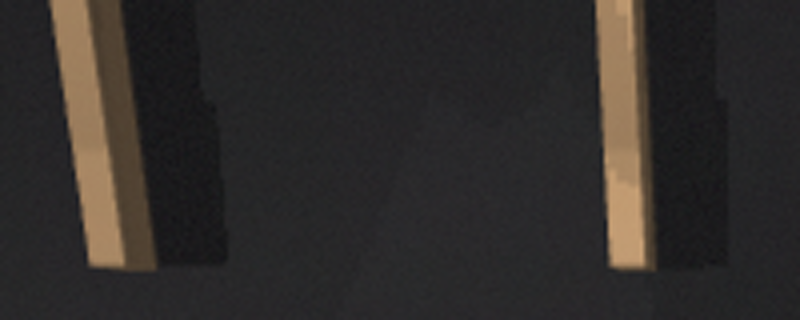

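carry_out --steps '[[[20.5,3.2,-20],[0,0,0],40],[[20.5,3.2,-20],[0,0,0],40],[[20.5,3.2,-20],[0,0,0],40],[[20.5,3.2,-20],[0,0,0],40],[[0,0,-24],[0,0,0],40],[[0,0,-24],[0,0,0],40],[[0,0,-24],[0,0,0],40],[[0,0,-24],[0,0,0],40],[[0,0,-14],[0,0,0],40],[[0,0,-8],[0,0,0],40],[[0,0,0],[0,0,0],40]]'

```text
t: 7.5
tcp_pos: [0.6112, -0.1819, 0.0142]
tcp_rot: [1.0, 0.025, -0.0, -0.0]
ft_force: [-0.8, 0.6, -0.1]
grip_width: 0.0481
```

carry_out --steps '[[[1,1.5,-4],[0,0,0],40],[[0,0,-1],[0,0,0],40],[[0,0,0],[0,0,0],62],[[0,0,0],[0,0,0],62],[[0,0,0],[0,0,0],62],[[0,0,15],[0,0,0],62],[[0,0,30],[0,0,0],62],[[-20,0,30],[0,0,0],85],[[-25,5,35],[0,0,2],85],[[-30,10,35],[0,0,2],85],[[-30,15,35],[0,0,2],85],[[-30,15,20],[0,0,2],85]]'

```text
t: 9.0
tcp_pos: [0.4769, -0.1349, 0.2129]
tcp_rot: [0.995, 0.095, 0.002, 0.001]
ft_force: [0.8, 0.2, -0.2]
grip_width: 0.085
```

```bash
cat >> h.py <<'E'
B=np.array([604.4,0,3.05])
def b2w(x,y):
    a=np.radians(B[2]); return np.array([B[0]+x*np.cos(a)-y*np.sin(a),B[1]+x*np.sin(a)+y*np.cos(a)])
def w2b(x,y):
    a=np.radians(B[2]); dx=x-B[0];dy=y-B[1]; return np.array([dx*np.cos(a)+dy*np.sin(a),-dx*np.sin(a)+dy*np.cos(a)])
E
python3 - <<'E'
from h import *
print(arm.observe()['tcp_pos'],yawtool())
f=wristframe(); save('w4',f['img']); 
for z in (.012,.018):
  o,m=darkrects(f,z=z)
  for r in o: print(r,w2b(*r[0][:2]))
E
```

```text
[ 0.47692085 -0.13492428  0.21285285] 10.947615014384622
(array([ 427.4, -114.6,   89.4,   48.6,   13.8]), array([289., 210.])) [-182.84684505 -105.01995646]
(array([428.1, 167.3,  35. ,  28.8, -87.1]), array([ 15., 160.])) [-167.14866918  176.44348215]
(array([431.1,  50.5,  89.5,  51.6,   1.4]), array([132., 177.])) [-170.36754362   59.64930914]
(array([ 607.5, -180.4,   81.3,   51.8,    3.1]), array([392.,  39.])) [  -6.50300704 -180.30940325]
(array([ 429.4, -114.7,   87.8,   47.8,   13.8]), array([289., 210.])) [-180.85499882 -105.22622962]
(array([430.1, 162.2,  34.4,  28.3, -87.1]), array([ 15., 160.])) [-165.42285998  171.24429158]
(array([433.1,  47.5,  87.9,  50.7,   1.4]), array([132., 177.])) [-168.52999887   56.54714389]
(array([ 606.3, -179.4,   79.9,   50.9,    3.1]), array([392.,  39.])) [  -7.64809982 -179.24697088]
```

View pics/w4.png

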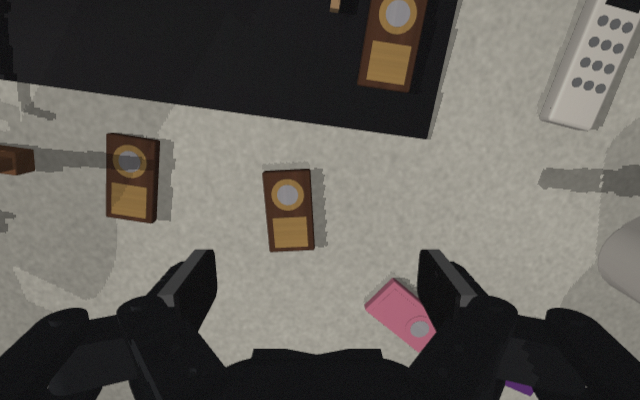

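carry_out --steps '[[[-12.4,4.8,-20],[0,0,1],85],[[-12.4,4.8,-26],[0,0,1],85],[[-12.4,4.8,-26],[0,0,0.9],85],[[-12.4,4.8,-26],[0,0,0],85],[[0,0,-26],[0,0,0],85],[[0,0,-26],[0,0,0],85],[[0,0,-26],[0,0,0],85],[[0,0,-18],[0,0,0],85],[[0,0,-10],[0,0,0],85],[[0,0,-5],[0,0,0],85],[[0,0,0],[0,0,0],85]]'

```text
t: 10.42
tcp_pos: [0.4281, -0.116, 0.0008]
tcp_rot: [0.993, 0.12, 0.0, 0.0]
ft_force: [-1.3, -0.1, 0.4]
grip_width: 0.0848
```

carry_out --steps '[[[0,0,1.5],[0,0,0],40],[[0,0,0],[0,0,0],40],[[0,0,0],[0,0,0],40],[[0,0,0],[0,0,0],40],[[0,0,10],[0,0,0],40],[[0,0,30],[0,0,0],40],[[29.7,9.3,30],[0,0,-1.8],40],[[29.7,9.3,0],[0,0,-1.8],40],[[29.7,9.3,0],[0,0,-1.8],40],[[29.7,9.3,0],[0,0,-1.8],40],[[29.7,9.3,0],[0,0,-1.8],40],[[29.7,9.3,0],[0,0,-1.8],40]]'

```text
t: 11.92
tcp_pos: [0.6068, -0.0597, 0.0722]
tcp_rot: [1.0, 0.026, -0.0, 0.0]
ft_force: [0.2, 0.2, -0.8]
grip_width: 0.0479
```

carry_out --steps '[[[0,0,-20],[0,0,0],40],[[0,0,-20],[0,0,0],40],[[0,0,-10],[0,0,0],40],[[0,0,-8],[0,0,0],40],[[0,0,0],[0,0,0],40]]'

```text
t: 12.55
tcp_pos: [0.6055, -0.0602, 0.0134]
tcp_rot: [1.0, 0.026, -0.0, -0.0]
ft_force: [-0.3, -0.0, -1.4]
grip_width: 0.048
```

carry_out --steps '[[[0,0,-3.5],[0,0,0],40],[[0,0,-1],[0,0,0],40],[[0,0,0],[0,0,0],62],[[0,0,0],[0,0,0],62],[[0,0,0],[0,0,0],62],[[0,0,15],[0,0,0],62],[[0,0,30],[0,0,0],62],[[-20,0,35],[0,0,0],85],[[-38,25,35],[0,0,-0.5],85],[[-38,28,35],[0,0,-0.5],85],[[-38,28,25],[0,0,-0.5],85],[[-38,28,10],[0,0,0],85]]'

```text
t: 14.05
tcp_pos: [0.4334, 0.0497, 0.1975]
tcp_rot: [1.0, 0.013, 0.002, -0.0]
ft_force: [0.5, 0.7, 1.1]
grip_width: 0.0852
```

```bash
python3 - <<'E'
from h import *
print(arm.observe()['tcp_pos'],yawtool())
f=wristframe(); save('w5',f['img']); np.savez('w5.npz',img=f['img'],mtx=f['mtx'],view=f['view'])
for z in (.012,.018):
  o,m=darkrects(f,z=z)
  for r in o: print(r,w2b(*r[0][:2]))
E
```

```text
[0.4333967  0.04965853 0.19749369] 1.4754993773236111
(array([411.8, 227.7, 154.9,  45.6, -67.2]), array([141., 190.])) [-180.21185269  237.62520521]
(array([430.7,  53.3,  88.5,  48.6,   1.4]), array([313., 174.])) [-170.61799628   62.46662586]
(array([ 579.1, -182.1,   57.2,   25.4,  -88.6]), array([585.,  15.])) [ -34.95323054 -180.49590487]
(array([573.6, -62. ,  53.5,  30.3, -88.6]), array([448.,  18.])) [-34.05523037 -60.27338786]
(array([413.4, 224.5, 152.1,  44.8, -67.2]), array([141., 190.])) [-178.78438282  234.34460621]
(array([432. ,  53.3,  86.8,  47.8,   1.4]), array([313., 174.])) [-169.31983775   62.39745623]
(array([ 577.6, -177.8,   56.1,   24.9,  -88.6]), array([585.,  15.])) [ -36.22231392 -176.12218479]
(array([572.3, -59.9,  52.5,  29.7, -88.6]), array([448.,  18.])) [-35.24165335 -58.10719292]
```

View pics/w5.png

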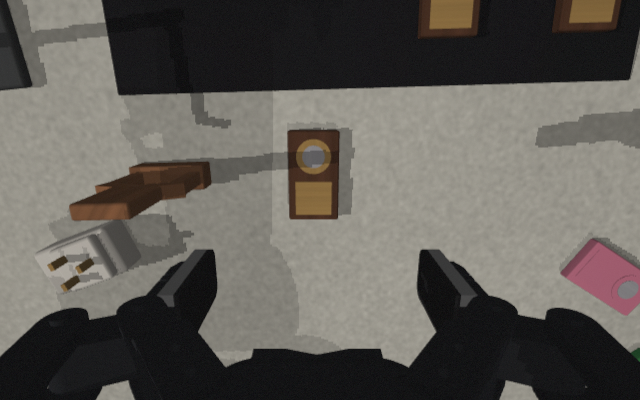

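carry_out --steps '[[[-3,2.8,-26],[0,0,0],85],[[0,0,-26],[0,0,0],85],[[0,0,-26],[0,0,0],85],[[0,0,-26],[0,0,0],85],[[0,0,-26],[0,0,0],85],[[0,0,-26],[0,0,0],85],[[0,0,-20],[0,0,0],85],[[0,0,-12],[0,0,0],85],[[0,0,-6.5],[0,0,0],85],[[0,0,0],[0,0,0],85]]'

```text
t: 15.35
tcp_pos: [0.4312, 0.0517, 0.0001]
tcp_rot: [1.0, 0.013, 0.0, 0.0]
ft_force: [-0.6, 0.5, 0.3]
grip_width: 0.0849
```

carry_out --steps '[[[0,0,2],[0,0,0],40],[[0,0,0],[0,0,0],40],[[0,0,0],[0,0,0],40],[[0,0,0],[0,0,0],40],[[0,0,10],[0,0,0],40],[[0,0,30],[0,0,0],40],[[28,1.4,30],[0,0,0.3],40],[[28,1.4,0],[0,0,0.3],40],[[28,1.4,0],[0,0,0.3],40],[[28,1.4,0],[0,0,0.3],40],[[28,1.4,0],[0,0,0.3],40],[[28,1.4,0],[0,0,0.1],40]]'

```text
t: 16.85
tcp_pos: [0.5998, 0.0602, 0.0723]
tcp_rot: [1.0, 0.027, -0.0, 0.0]
ft_force: [-0.5, -0.1, -0.7]
grip_width: 0.0481
```

carry_out --steps '[[[0,0,-20],[0,0,0],40],[[0,0,-20],[0,0,0],40],[[0,0,-10],[0,0,0],40],[[0,0,-8],[0,0,0],40],[[0,0,0],[0,0,0],40]]'

```text
t: 17.48
tcp_pos: [0.5985, 0.0601, 0.0134]
tcp_rot: [1.0, 0.027, -0.0, 0.0]
ft_force: [-1.0, 0.2, -0.5]
grip_width: 0.0477
```

carry_out --steps '[[[0,0,-3.5],[0,0,0],40],[[0,0,-1],[0,0,0],40],[[0,0,0],[0,0,0],62],[[0,0,0],[0,0,0],62],[[0,0,0],[0,0,0],62],[[0,0,15],[0,0,0],62],[[0,0,35],[0,0,0],62],[[-20,5,45],[0,0,0],85],[[-30,12,45],[0,0,0],85],[[-30,12,45],[0,0,0],85],[[-30,12,45],[0,0,0],85],[[0,0,30],[0,0,0],85]]'

```text
t: 18.98
tcp_pos: [0.4879, 0.1019, 0.2738]
tcp_rot: [1.0, 0.028, 0.003, -0.0]
ft_force: [-0.1, 0.3, -0.1]
grip_width: 0.0852
```

```bash
python3 - <<'E'
from h import *
s=arm.observe();print(s['tcp_pos'],yawtool(),s['joints'])
f=wristframe(); save('w6',f['img']); np.savez('w6.npz',img=f['img'],mtx=f['mtx'],view=f['view'])
o,m=darkrects(f,z=.018)
for r in o: print(r,w2b(*r[0][:2]))
t=grab_frame('top');s=grab_frame('scene')
np.savez('ts6.npz',t=t['img'],s=s['img'])
save('t6',cv2.resize(t['img'][125:265,150:350],None,fx=4,fy=4,interpolation=cv2.INTER_CUBIC))
save('s6',cv2.resize(s['img'][200:360,280:460],None,fx=3.5,fy=3.5,interpolation=cv2.INTER_CUBIC))
E
```

```text
[0.4878667  0.10190213 0.27380599] 3.177333226895717 [ 1.31729695e-01 -3.38431068e-02  1.40345421e+00  1.39818037e-04
  1.76665944e+00  1.64709723e+00]
(array([407.8, 204.8,  99.2,  68.3, -86.8]), array([231., 219.])) [-185.42463619  214.97047307]
(array([603.8, -57.9,  89.9,  53. ,   2.9]), array([468.,  63.])) [ -3.67985883 -57.78605921]
(array([597.3,  60.6,  89.7,  50.5,   3.1]), array([360.,  63.])) [-3.86557399 60.89193163]
(array([ 611.4, -176.2,   89.8,   56.2,    2.9]), array([576.,  62.])) [  -2.38506036 -176.3228615 ]
(array([ 647.3, -118.8,   47.7,   16.8,    3.1]), array([531.,  24.])) [  36.51819171 -120.91431542]
(array([ 6.408e+02, -3.000e-01,  4.780e+01,  1.240e+01,  3.300e+00]), array([420.,  24.])) [36.33247655 -2.23632458]
(array([634.8, 118.6,  46.8,   8.6,   3. ]), array([309.,  24.])) [ 36.66733609 116.81449595]
(array([628.3, 237. ,  46.8,  11.3,   2.9]), array([198.,  24.])) [ 36.47630019 235.39262844]
```

View pics/w6.png

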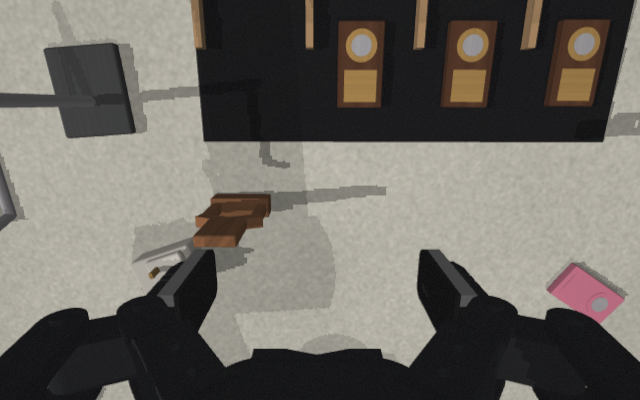

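View pics/t6.png

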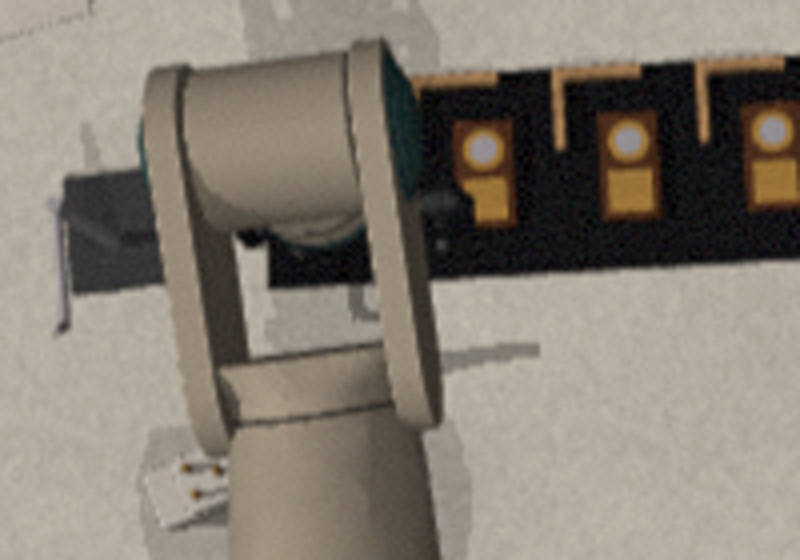

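View pics/s6.png

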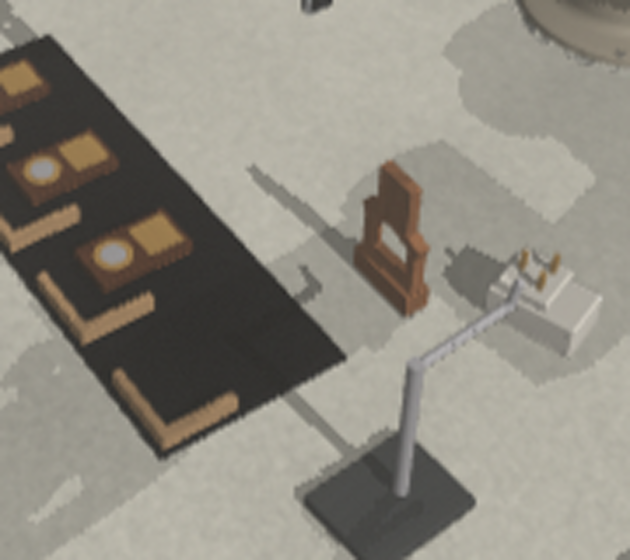

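```bash
cat > pf.py <<'E'
from h import *
from scipy.optimize import minimize
def prism(poly_yz,th):
    p=np.array(poly_yz,float); return [np.c_[np.full(len(p),s*th/2),p] for s in (-1,1)]
def model(hw):
    P=[]
    P.append(prism([(-35,0),(35,0),(35,24),(-35,24)],24))
    P.append(prism([(-hw,24),(-22,24),(-22,66),(-hw,72)],12)); P.append(prism([(hw,24),(22,24),(22,66),(hw,72)],12))
    P.append(prism([(-hw,62),(-22,66),(0,74),(0,88),(-hw,78)],12)); P.append(prism([(hw,62),(22,66),(0,74),(0,88),(hw,78)],12))
    P.append(prism([(-20,80),(20,80),(20,128),(-20,128)],12))
    return [np.vstack(p)/1000 for p in P]
def render(f,pose,shape,hw,S=4):
    x,y,a,z=pose; R=Rot.from_euler('z',a,degrees=True).as_matrix()
    m=np.zeros((shape[0]*S,shape[1]*S),np.uint8)
    for p in model(hw):
        w=p@R.T+np.array([x,y,z])/1000
        uv=((w2pix(f,w)+.5)*S).astype(np.float32)
        cv2.fillConvexPoly(m,cv2.convexHull(uv).astype(np.int32),1)
    return cv2.resize(m.astype(np.float32),(shape[1],shape[0]),interpolation=cv2.INTER_AREA)
def wood(im):
    hsv=cv2.cvtColor(im,cv2.COLOR_RGB2HSV); return ((hsv[...,0]<20)&(hsv[...,1]>90)).astype(np.float32)
E
python3 - <<'E'
from pf import *
d=np.load('w6.npz'); W=dict(mtx=d['mtx'],view=d['view'],img=d['img'])
t=grab_frame('top'); s=grab_frame('scene'); t['img']=cv2.cvtColor(cv2.imread('pics/top0.png'),cv2.COLOR_BGR2RGB); s['img']=np.load('ts6.npz')['s']
views=[]
for f,(x0,x1,y0,y1) in ((W,(185,280,185,255)),(t,(210,247,208,228)),(s,(375,410,240,295))):
    m=np.zeros((400,640),np.float32); m[y0:y1,x0:x1]=wood(f['img'])[y0:y1,x0:x1]
    n,l,st,_=cv2.connectedComponentsWithStats(m.astype(np.uint8)); k=1+np.argmax(st[1:,4]); m=(l==k).astype(np.float32)
    views.append((f,m)); print(m.sum())
def cost(p,vs=views):
    c=0
    for f,m in vs:
        r=render(f,(p[0],p[1],p[2],0),m.shape,p[3]); c+=np.abs(r-m).sum()/m.sum()
    return c
for vs in (views,views[:1],views[1:2],views[2:]):
    b=min((minimize(cost,[415,175,a,32],args=(vs,),method='Nelder-Mead',options=dict(initial_simplex=np.array([415,175,a,30])+np.array([[0,0,0,0],[10,0,0,0],[0,10,0,0],[0,0,10,0],[0,0,0,3]]),maxiter=150)) for a in (-10,5,)),key=lambda r:r.fun)
    print(np.round(b.x,1),b.fun)
    if vs is views: best=b.x
out=[]
for f,m in views:
    r=render(f,(best[0],best[1],best[2],0),m.shape,best[3]); im=f['img'].copy()
    e=cv2.Canny((r*255).astype(np.uint8),100,200); im[e>0]=[0,255,0]
    ys,xs=np.where(m>0); cy,cx=int(ys.mean()),int(xs.mean()); out.append(cv2.resize(im[cy-45:cy+45,cx-45:cx+45],(260,260),interpolation=cv2.INTER_NEAREST))
save('fit',np.hstack(out))
E
```

```text
3007.0
217.0
187.0
[426.6 194.7   3.4  24. ] 2.5412843227386475
[427.6 193.5   6.3  32.9] 0.0692758560180664
[428.3 191.6   0.6  29.8] 0.16330644488334656
[412.7 197.5 -40.3  32.9] 1.2423127889633179
```

View pics/fit.png

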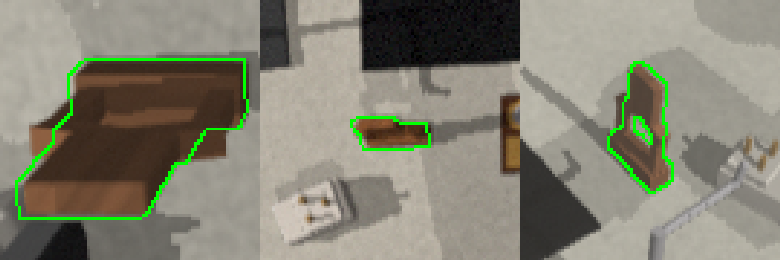

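```bash
python3 - <<'E'
from pf import *
d=np.load('w6.npz'); W=dict(mtx=d['mtx'],view=d['view'])
t=grab_frame('top'); s=grab_frame('scene')
print('base',np.round(pix2w(W,[[45,48],[118,43],[134,133],[68,138]],.012)*1000))
print('top: posttop,tip',np.round(pix2w(t,np.array([[38,135],[43,229]])/2.75+[150,125],.155)*1000,1))
print('scene',np.round(pix2w(s,np.array([[402,524]])/2.6+[240,140],.012)*1000,1),np.round(pix2w(s,np.array([[411,428]])/2.6+[240,140],.152)*1000,1),np.round(pix2w(s,np.array([[488,368]])/2.6+[240,140],.165)*1000,1))
save('hk',np.hstack([cv2.resize(t['img'][155:225,150:220],(400,400),interpolation=cv2.INTER_CUBIC),cv2.resize(s['img'][265:365,355:455],(400,400),interpolation=cv2.INTER_CUBIC)]))
E
```

```text
base [[596. 409.  12.]
 [606. 328.  12.]
 [508. 319.  12.]
 [498. 397.  12.]]
top: posttop,tip [[547.5 360.8 155. ]
 [444.3 350.1 155. ]]
scene [[546.7 373.8  12. ]] [[546.  368.6 152. ]] [[448.  355.3 165. ]]
```

View pics/hk.png

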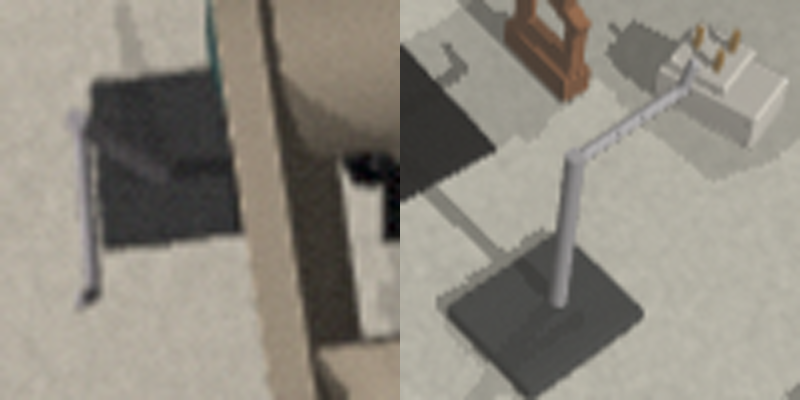

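carry_out --steps '[[[-6,9.2,-7],[0,0,9.3],60],[[-6,9.2,-7],[0,0,9.3],60],[[-6,9.2,-7],[0,0,9.3],60],[[-6,9.2,-7],[0,0,9.3],60],[[-6,9.2,-7],[0,0,9.3],60],[[-6,9.2,-7],[0,0,9.3],60],[[-6,9.2,-7],[0,0,9.3],60],[[-6,9.2,-7],[0,0,9.3],60],[[-6,9.2,-7],[0,0,9.3],60],[[-6,9.2,-7],[0,0,9.3],60],[[0,0,0],[0,0,0],60]]'

```text
t: 20.7
tcp_pos: [0.4282, 0.1931, 0.1978]
tcp_rot: [0.669, 0.743, -0.001, -0.001]
ft_force: [0.7, -0.0, -0.5]
grip_width: 0.0603
```

```bash
python3 - <<'E'
from pf import *
s=arm.observe();print(s['tcp_pos'],yawtool(),s['joints'])
f=wristframe(); save('w7',f['img']); np.savez('w7.npz',img=f['img'],mtx=f['mtx'],view=f['view'])
m=wood(f['img']).astype(np.uint8)
n,l,st,_=cv2.connectedComponentsWithStats(m); print(st[st[:,4]>200])
E
```

```text
[0.42821875 0.19311797 0.19778831] 96.05532868095207 [ 3.45059362e-01 -9.08332048e-02  1.60841799e+00 -4.06518603e-05
  1.62704339e+00  2.39372831e-01]
[[     0      0    640    400 248808]
 [   304    137     28    100   2231]
 [   503    143     80     80   1972]
 [   481    255     72     56   1473]
 [   451    284     54     20    571]
 [   449    375     36     25    679]]
```

View pics/w7.png

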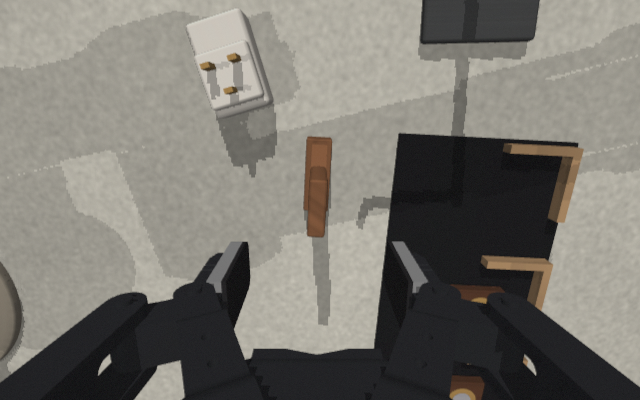

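```bash
python3 - <<'E'
from pf import *
d=np.load('w7.npz'); f=dict(mtx=d['mtx'],view=d['view'],img=d['img'])
l=cv2.connectedComponents(wood(f['img']).astype(np.uint8))[1]; m=(l==l[180,318]).astype(np.float32)
def cost(p): 
    r=render(f,(p[0],p[1],p[2],0),m.shape,33); return np.abs(r-m).sum()/m.sum()
b=minimize(cost,[427,193,6],method='Nelder-Mead',options=dict(initial_simplex=np.array([427,193,6])+np.array([[-5,-5,-5],[5,0,0],[0,5,0],[0,0,5]]),maxiter=150)); print(b.x,b.fun)
E
```

```text
[427.1280256  193.2303128    2.74430634] 0.0674305260181427
```

carry_out --steps '[[[0,0,-25],[0,0,0],60],[[0,0,-25],[0,0,0],60],[[0,0,-25],[0,0,0],60],[[0,0,-18],[0,0,0],60],[[0,0,-9],[0,0,0],60],[[0,0,0],[0,0,0],60],[[0,0,0],[0,0,0],2],[[0,0,0],[0,0,0],2],[[0,0,0],[0,0,0],2],[[0,0,0],[0,0,0],2],[[0,0,0],[0,0,0],2],[[0,0,0],[0,0,0],2]]'

```text
t: 22.25
tcp_pos: [0.4293, 0.1932, 0.098]
tcp_rot: [0.669, 0.744, 0.0, 0.0]
ft_force: [-0.9, -1.7, 5.3]
grip_width: 0.0108
```

carry_out --steps '[[[0,0,10],[0,0,0],2],[[0,0,45],[0,0,0],2],[[15.4,-18.2,0],[0,0,-9.3],2],[[15.4,-18.2,0],[0,0,-9.3],2],[[15.4,-18.2,0],[0,0,-9.3],2],[[15.4,-18.2,0],[0,0,-9.3],2],[[15.4,-18.2,0],[0,0,-9.3],2],[[15.4,-18.2,0],[0,0,-9.3],2],[[15.4,-18.2,0],[0,0,-9.3],2],[[15.4,-18.2,0],[0,0,-9.3],2],[[15.4,-18.2,0],[0,0,-9.3],2],[[15.4,-18.2,0],[0,0,-9.3],2]]'

```text
t: 23.75
tcp_pos: [0.5831, 0.0106, 0.1518]
tcp_rot: [1.0, 0.024, -0.001, -0.0]
ft_force: [0.3, 0.3, -2.0]
grip_width: 0.0113
```

carry_out --steps '[[[0,0,0],[0,0,0],2]]'

```text
t: 23.88
tcp_pos: [0.5831, 0.0101, 0.1516]
tcp_rot: [1.0, 0.026, -0.001, 0.0]
ft_force: [-0.6, 0.9, -2.0]
grip_width: 0.0113
```

```bash
python3 - <<'E'
from pf import *
s=arm.observe();print(s['tcp_pos']*1000,yawtool(),s['joints'])
f=wristframe(); save('w8',f['img']); np.savez('w8.npz',img=f['img'],mtx=f['mtx'],view=f['view'])
o,m=darkrects(f,z=.018)
for r in o: print(r,w2b(*r[0][:2]))
print(b2w(-20,12))
E
```

```text
[583.12236666  10.0940821  151.61338697] 3.0013222837592686 [-4.59282001e-02  2.53354373e-01  1.33727852e+00 -1.57772348e-04
  1.55239118e+00  1.47248818e+00]
(array([523.7,   7.8, 174.9,  30.8,   2.7]), array([316., 241.])) [-80.1706693   12.08278874]
(array([597.9,  59.8,  89. ,  50.1,   3. ]), array([257., 161.])) [-3.30898983 60.0611404 ]
(array([604.9, -58.8,  88.8,  50.9,   3. ]), array([402., 160.])) [ -2.62930367 -58.74331249]
(array([ 612.2, -176.5,   89.5,   55.2,    2.9]), array([547., 158.])) [  -1.60215579 -176.66500247]
(array([647.8,  86.3,  75.9,  68.4, -87. ]), array([206.,  80.])) [47.93032219 83.86855319]
(array([642.1, 203.9,  81.5,  67.6, -87. ]), array([54., 80.])) [ 48.49558715 201.60525297]
(array([ 660.9, -151.7,   81.4,   68.3,  -87. ]), array([515.,  79.])) [  48.34840346 -154.49133271]
(array([654.4, -33.8,  75.4,  69.1, -87. ]), array([361.,  79.])) [ 48.13076385 -36.41249196]
[583.78984149  10.9188537 ]
```

View pics/w8.png

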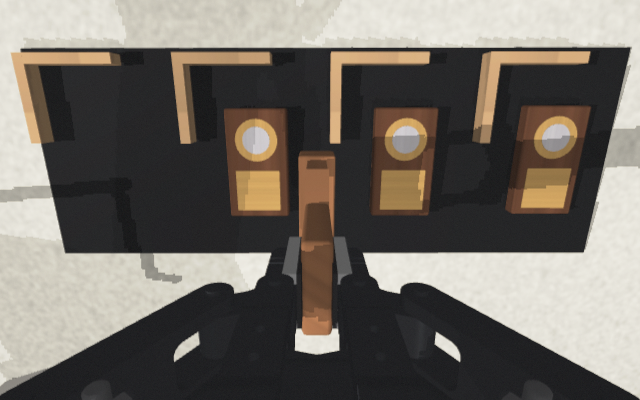

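carry_out --steps '[[[-8,0,-20],[0,0,0],2],[[0,0,-15],[0,0,0],2],[[0,0,-8],[0,0,0],2],[[0,0,-3],[0,0,0],2],[[0,0,0],[0,0,0],2]]'

```text
t: 24.55
tcp_pos: [0.5752, 0.0112, 0.1066]
tcp_rot: [1.0, 0.027, 0.0, 0.0]
ft_force: [-0.5, 0.9, -2.9]
grip_width: 0.0109
```

```bash
python3 - <<'E'
from h import *
d=np.load('w8.npz');f=dict(mtx=d['mtx'],view=d['view'])
save('z8',cv2.resize(d['img'][40:150,325:445],None,fx=5,fy=5,interpolation=cv2.INTER_CUBIC))
for p,z in (([400,66],.02),([400,53.5],.02),([342.5,100],.02),([330,100],.02),([336,143],.02),([30,49],.006),([620,47],.006)):
    w=pix2w(f,[p],z)[0]*1000; print(p,np.round(w,1),np.round(w2b(*w[:2]),1))
E
```

```text
[400, 66] [678.9 -47.9  20. ] [ 71.9 -51.8]
[400, 53.5] [687.7 -46.8  20. ] [ 80.7 -51.2]
[342.5, 100] [651.9  -6.2  20. ] [47.1 -8.7]
[330, 100] [651.4   3.5  20. ] [47.1  1. ]
[336, 143] [618.5  -3.4  20. ] [13.9 -4.1]
[30, 49] [677.7 240.9   6. ] [ 86.1 236.7]
[620, 47] [ 703.2 -221.8    6. ] [  86.9 -226.8]
```

View pics/z8.png

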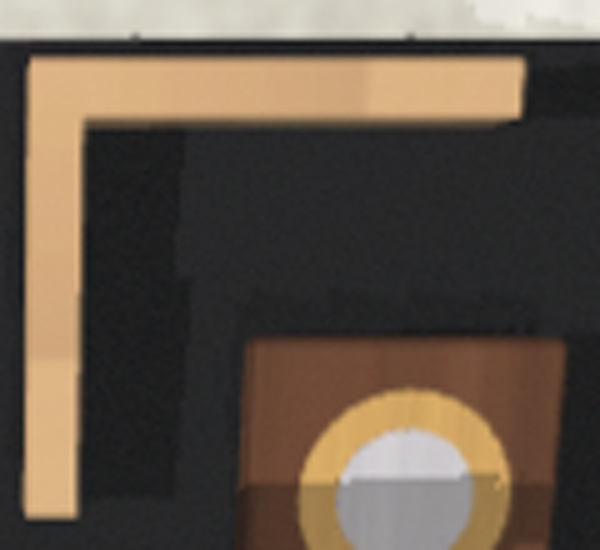

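carry_out --steps '[[[-0.4,7,0],[0,0,0],2],[[-0.4,7,0],[0,0,0],2],[[-0.4,7,0],[0,0,0],2],[[-0.4,7,0],[0,0,0],2],[[-0.3,5,0],[0,0,0],2],[[0,1,0],[0,0,0],2],[[0,0,0],[0,0,0],2]]'

```text
t: 25.42
tcp_pos: [0.573, 0.0452, 0.1062]
tcp_rot: [1.0, 0.027, -0.0, -0.0]
ft_force: [0.8, -0.2, -3.2]
grip_width: 0.0109
```

carry_out --steps '[[[0,1,0],[0,0,0],2],[[0,0,0],[0,0,0],2]]'

```text
t: 25.68
tcp_pos: [0.573, 0.0461, 0.1062]
tcp_rot: [1.0, 0.027, -0.0, 0.0]
ft_force: [0.2, 0.6, -3.0]
grip_width: 0.011
```

carry_out --steps '[[[0,1,0],[0,0,0],2],[[0,0,0],[0,0,0],2]]'

```text
t: 25.92
tcp_pos: [0.5731, 0.0472, 0.1063]
tcp_rot: [1.0, 0.027, -0.0, 0.0]
ft_force: [-0.5, 0.5, -3.0]
grip_width: 0.0112
```

carry_out --steps '[[[0,1,0],[0,0,0],2],[[0,0,0],[0,0,0],2]]'

```text
t: 26.18
tcp_pos: [0.5731, 0.0482, 0.1063]
tcp_rot: [1.0, 0.027, 0.0, 0.0]
ft_force: [0.8, 0.1, -3.3]
grip_width: 0.0111
```

carry_out --steps '[[[0,1,0],[0,0,0],2],[[0,0,0],[0,0,0],2]]'

```text
t: 26.42
tcp_pos: [0.5731, 0.0491, 0.1063]
tcp_rot: [1.0, 0.027, -0.0, 0.0]
ft_force: [-0.1, -0.1, -2.7]
grip_width: 0.011
```

carry_out --steps '[[[0,1,0],[0,0,0],2],[[0,0,0],[0,0,0],2]]'

```text
t: 26.68
tcp_pos: [0.5731, 0.0496, 0.1064]
tcp_rot: [1.0, 0.027, -0.0, 0.001]
ft_force: [-1.1, -3.0, -1.4]
grip_width: 0.0115
```

```bash
python3 - <<'E'
from h import *
s=arm.observe(); print(s['ft_force'],s['wrist_torque'])
f=wristframe(); save('w9',cv2.resize(f['img'][0:260,120:420],None,fx=2.2,fy=2.2,interpolation=cv2.INTER_CUBIC))
E
```

```text
[-1.14558203 -3.01751931 -1.38905963] [-0.78216107  0.08044059 -0.04709079]
```

View pics/w9.png

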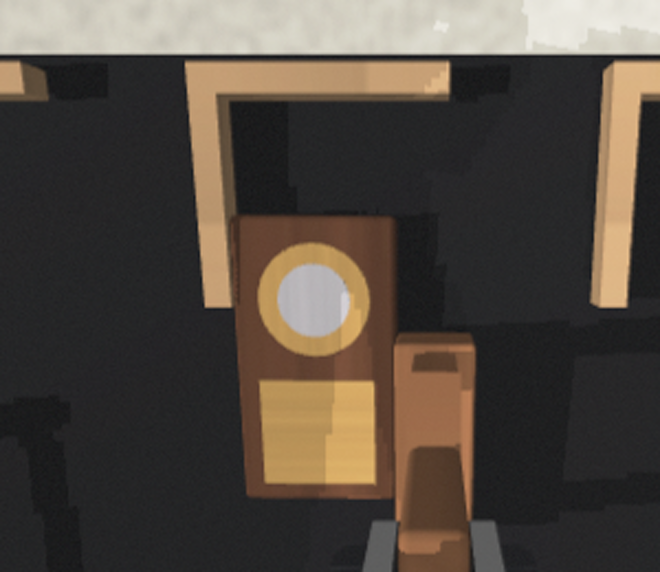

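carry_out --steps '[[[0.5,-10,0],[0,0,0],2],[[0,-2,20],[0,0,0],2],[[0,-10,20],[0,0,0],2],[[2,-34,0],[0,0,0],2],[[2,-34,0],[0,0,0],2],[[2,-34,0],[0,0,0],2],[[2,-34,0],[0,0,0],2],[[0,0,-15],[0,0,0],2],[[0,0,-15],[0,0,0],2],[[0,0,-7],[0,0,0],2],[[0,0,-3],[0,0,0],2],[[0,0,0],[0,0,0],2]]'

```text
t: 28.22
tcp_pos: [0.5817, -0.1074, 0.1064]
tcp_rot: [1.0, 0.027, 0.0, 0.0]
ft_force: [0.8, 0.5, -2.7]
grip_width: 0.0112
```

carry_out --steps '[[[-0.4,7,0],[0,0,0],2],[[-0.4,7,0],[0,0,0],2],[[-0.4,7,0],[0,0,0],2],[[-0.4,7,0],[0,0,0],2],[[-0.2,5,0],[0,0,0],2],[[0,1.5,0],[0,0,0],2],[[0,0,0],[0,0,0],2]]'

```text
t: 29.1
tcp_pos: [0.5797, -0.0732, 0.1062]
tcp_rot: [1.0, 0.027, -0.0, -0.0]
ft_force: [-0.5, -0.3, -3.2]
grip_width: 0.0111
```

carry_out --steps '[[[0,1,0],[0,0,0],2],[[0,0,0],[0,0,0],2]]'

```text
t: 29.35
tcp_pos: [0.5797, -0.0725, 0.1062]
tcp_rot: [1.0, 0.027, -0.0, -0.0]
ft_force: [1.0, 0.2, -2.6]
grip_width: 0.0115
```

carry_out --steps '[[[0,1,0],[0,0,0],2],[[0,0,0],[0,0,0],2]]'

```text
t: 29.6
tcp_pos: [0.5797, -0.0713, 0.1063]
tcp_rot: [1.0, 0.027, -0.0, -0.0]
ft_force: [-0.4, -0.4, -3.0]
grip_width: 0.0114
```

carry_out --steps '[[[0,1,0],[0,0,0],2],[[0,0,0],[0,0,0],2]]'

```text
t: 29.85
tcp_pos: [0.5797, -0.0705, 0.1063]
tcp_rot: [1.0, 0.027, -0.0, 0.0]
ft_force: [0.5, -0.8, -2.4]
grip_width: 0.0113
```

carry_out --steps '[[[0,0.7,0],[0,0,0],2],[[0,0,0],[0,0,0],2]]'

```text
t: 30.1
tcp_pos: [0.5797, -0.0701, 0.1064]
tcp_rot: [1.0, 0.027, -0.0, 0.0]
ft_force: [-0.9, -4.2, -2.3]
grip_width: 0.0112
```

carry_out --steps '[[[0.5,-10,0],[0,0,0],2],[[0,-2,20],[0,0,0],2],[[0,-10,20],[0,0,0],2],[[2,-34,0],[0,0,0],2],[[2,-34,0],[0,0,0],2],[[2,-34,0],[0,0,0],2],[[2,-34,0],[0,0,0],2],[[0,0,-15],[0,0,0],2],[[0,0,-15],[0,0,0],2],[[0,0,-7],[0,0,0],2],[[0,0,-3],[0,0,0],2],[[0,0,0],[0,0,0],2]]'

```text
t: 31.6
tcp_pos: [0.5884, -0.2273, 0.1065]
tcp_rot: [1.0, 0.027, 0.0, 0.0]
ft_force: [-0.7, -0.8, -3.3]
grip_width: 0.0113
```

carry_out --steps '[[[-0.4,7,0],[0,0,0],2],[[-0.4,7,0],[0,0,0],2],[[-0.4,7,0],[0,0,0],2],[[-0.4,7,0],[0,0,0],2],[[-0.2,5,0],[0,0,0],2],[[0,1.5,0],[0,0,0],2],[[0,0,0],[0,0,0],2]]'

```text
t: 32.48
tcp_pos: [0.5864, -0.193, 0.1062]
tcp_rot: [1.0, 0.027, -0.0, -0.0]
ft_force: [-0.6, -0.7, -2.4]
grip_width: 0.0112
```

carry_out --steps '[[[0,1,0],[0,0,0],2],[[0,0,0],[0,0,0],2]]'

```text
t: 32.72
tcp_pos: [0.5864, -0.1922, 0.1062]
tcp_rot: [1.0, 0.027, -0.0, -0.0]
ft_force: [-0.5, -0.0, -3.0]
grip_width: 0.0112
```

carry_out --steps '[[[0,1,0],[0,0,0],2],[[0,0,0],[0,0,0],2]]'

```text
t: 32.98
tcp_pos: [0.5864, -0.1911, 0.1062]
tcp_rot: [1.0, 0.027, -0.0, -0.0]
ft_force: [-0.3, -0.2, -2.7]
grip_width: 0.0113
```

carry_out --steps '[[[0,1,0],[0,0,0],2],[[0,0,0],[0,0,0],2]]'

```text
t: 33.22
tcp_pos: [0.5864, -0.1903, 0.1063]
tcp_rot: [1.0, 0.027, -0.0, 0.0]
ft_force: [-0.1, -2.0, -2.6]
grip_width: 0.0113
```

carry_out --steps '[[[0,0.7,0],[0,0,0],2],[[0,0,0],[0,0,0],2]]'

```text
t: 33.48
tcp_pos: [0.5864, -0.1899, 0.1064]
tcp_rot: [1.0, 0.027, -0.0, 0.0]
ft_force: [0.2, -2.4, -3.4]
grip_width: 0.0112
```

```bash
python3 - <<'E'
from h import *
s=arm.observe(); print(s['ft_force'],s['wrist_torque'])
f=wristframe(); save('w10',f['img'])
o,m=darkrects(f,z=.018)
for r in o: print(r,w2b(*r[0][:2]))
E
```

```text
[ 0.1557564  -2.37036168 -3.3899213 ] [-0.88743572  0.20172602 -0.09782766]
(array([ 584.6, -161.6,  223.6,   82.4,    3.9]), array([276., 149.])) [ -28.37026959 -160.3175842 ]
(array([623.8, -36.7, 130.8,  81.2,   3. ]), array([ 79., 107.])) [ 17.41980781 -37.68023747]
```

View pics/w10.png

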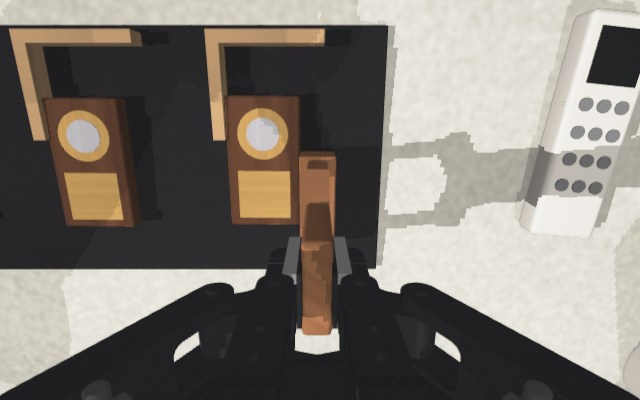

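carry_out --steps '[[[0.5,-12,0],[0,0,0],2],[[-10,0,20],[0,0,0],2],[[-10,0,25],[0,0,9],2],[[-3.3,5.7,0],[0,0,9],2],[[-3.3,5.7,0],[0,0,9],2],[[-3.3,5.7,0],[0,0,9],2],[[-3.3,5.7,0],[0,0,9],2],[[-3.3,5.7,0],[0,0,9],2],[[-3.3,5.7,0],[0,0,9],2],[[-3.3,5.7,0],[0,0,9],2],[[-3.3,5.7,0],[0,0,9],2],[[0,0,0],[0,0,9],2]]'

```text
t: 35.02
tcp_pos: [0.5406, -0.1556, 0.1514]
tcp_rot: [0.686, 0.728, 0.001, -0.0]
ft_force: [0.3, -0.6, -3.1]
grip_width: 0.0111
```

carry_out --steps '[[[0,0,-15],[0,0,0],2],[[0,0,-15],[0,0,0],2],[[0,0,-9],[0,0,0],2],[[0,0,0],[0,0,0],2]]'

```text
t: 35.52
tcp_pos: [0.54, -0.1557, 0.1109]
tcp_rot: [0.688, 0.726, -0.0, -0.001]
ft_force: [0.7, 0.0, -1.8]
grip_width: 0.0112
```

```bash
python3 - <<'E'
from h import *
s=arm.observe(); print(s['tcp_pos'],yawtool(),w2b(*s['tcp_pos'][:2]*1000))
f=wristframe(); save('w11',f['img'])
E
```

```text
[ 0.53995661 -0.15572786  0.1108952 ] 93.04037586416625 [ -72.63798001 -152.07840111]
```

View pics/w11.png

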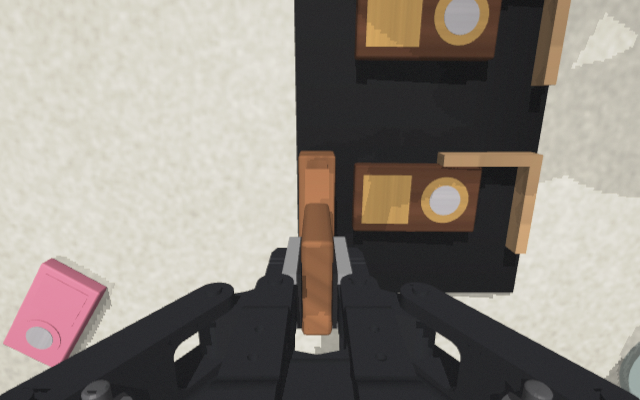

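carry_out --steps '[[[0,0,-4.5],[0,0,0],2],[[7,0.4,0],[0,0,0],2],[[7,0.4,0],[0,0,0],2],[[7,0.4,0],[0,0,0],2],[[7,0.4,0],[0,0,0],2],[[7,0.4,0],[0,0,0],2],[[4,0.2,0],[0,0,0],2],[[1,0,0],[0,0,0],2],[[0,0,0],[0,0,0],2]]'

```text
t: 36.7
tcp_pos: [0.5807, -0.1536, 0.1078]
tcp_rot: [0.688, 0.726, 0.0, 0.0]
ft_force: [0.3, -0.2, -1.9]
grip_width: 0.0115
```

carry_out --steps '[[[1,0,0],[0,0,0],2],[[0,0,0],[0,0,0],2]]'

```text
t: 36.95
tcp_pos: [0.5816, -0.1536, 0.1078]
tcp_rot: [0.688, 0.726, 0.0, 0.0]
ft_force: [0.2, 0.8, -2.6]
grip_width: 0.0112
```

carry_out --steps '[[[1,0,0],[0,0,0],2],[[0,0,0],[0,0,0],2]]'

```text
t: 37.2
tcp_pos: [0.5827, -0.1537, 0.1079]
tcp_rot: [0.688, 0.726, 0.0, 0.0]
ft_force: [-1.0, 0.2, -2.6]
grip_width: 0.0108
```

carry_out --steps '[[[1,0,0],[0,0,0],2],[[0,0,0],[0,0,0],2]]'

```text
t: 37.45
tcp_pos: [0.5836, -0.1537, 0.1078]
tcp_rot: [0.688, 0.726, 0.0, 0.0]
ft_force: [-0.9, 0.7, -2.7]
grip_width: 0.0109
```

carry_out --steps '[[[1,0,0],[0,0,0],2],[[0,0,0],[0,0,0],2]]'

```text
t: 37.7
tcp_pos: [0.5847, -0.1537, 0.1078]
tcp_rot: [0.688, 0.726, 0.0, 0.0]
ft_force: [-0.0, -1.1, -2.4]
grip_width: 0.0113
```

carry_out --steps '[[[0.7,0,0],[0,0,0],2],[[0,0,0],[0,0,0],2]]'

```text
t: 37.95
tcp_pos: [0.5853, -0.1537, 0.1079]
tcp_rot: [0.688, 0.726, 0.0, 0.0]
ft_force: [-0.5, -0.3, -2.1]
grip_width: 0.011
```

carry_out --steps '[[[1,0,0],[0,0,0],2],[[0,0,0],[0,0,0],2]]'

```text
t: 38.2
tcp_pos: [0.5862, -0.1537, 0.1079]
tcp_rot: [0.688, 0.726, -0.0, -0.0]
ft_force: [-1.7, 0.3, -2.2]
grip_width: 0.0113
```

carry_out --steps '[[[1,0,0],[0,0,0],2],[[0,0,0],[0,0,0],2]]'

```text
t: 38.45
tcp_pos: [0.5868, -0.1538, 0.1078]
tcp_rot: [0.688, 0.726, -0.0, -0.001]
ft_force: [-5.2, 0.0, 1.1]
grip_width: 0.0113
```

```bash
python3 - <<'E'
from h import *
s=arm.observe(); print(s['ft_force'],s['wrist_torque'])
f=wristframe(); save('w12',cv2.resize(f['img'][60:300,260:580],None,fx=2.4,fy=2.4,interpolation=cv2.INTER_CUBIC))
E
```

```text
[-5.15730031  0.01986329  1.09909022] [-1.70171482e-02  1.29998842e+00 -8.63228523e-04]
```

View pics/w12.png

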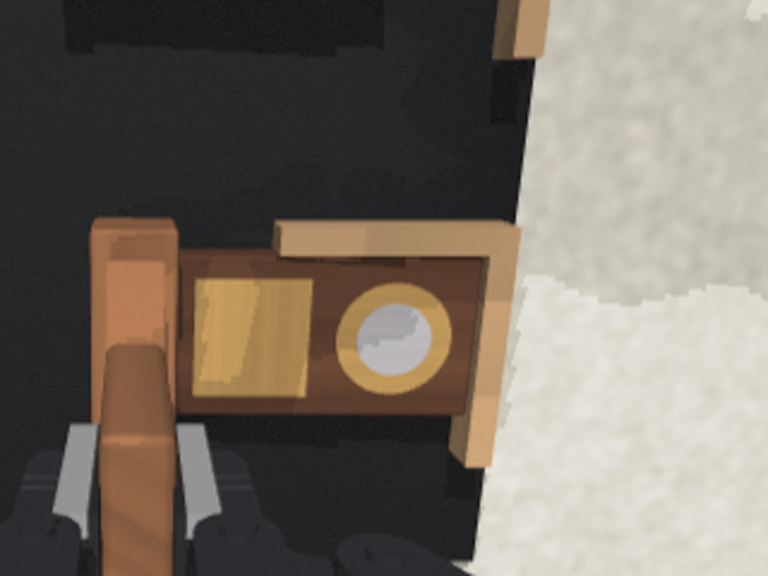

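carry_out --steps '[[[-14.7,-0.8,0],[0,0,0],2],[[-14.7,-0.8,0],[0,0,0],2],[[-14.7,-0.8,0],[0,0,0],2],[[-1.6,30,0],[0,0,0],2],[[-1.6,30,0],[0,0,0],2],[[-1.6,30,0],[0,0,0],2],[[-1.6,30,0],[0,0,0],2],[[0,0,0],[0,0,0],2]]'

```text
t: 39.5
tcp_pos: [0.5373, -0.0343, 0.108]
tcp_rot: [0.687, 0.727, 0.001, 0.001]
ft_force: [0.1, -0.7, -2.2]
grip_width: 0.0108
```

carry_out --steps '[[[7,0.4,0],[0,0,0],2],[[7,0.4,0],[0,0,0],2],[[7,0.4,0],[0,0,0],2],[[7,0.4,0],[0,0,0],2],[[7,0.4,0],[0,0,0],2],[[4,0.2,0],[0,0,0],2],[[2,0,0],[0,0,0],2],[[0,0,0],[0,0,0],2]]'

```text
t: 40.5
tcp_pos: [0.578, -0.0338, 0.1078]
tcp_rot: [0.688, 0.726, 0.0, 0.0]
ft_force: [0.5, -0.5, -3.6]
grip_width: 0.0109
```

carry_out --steps '[[[1,0,0],[0,0,0],2],[[0,0,0],[0,0,0],2]]'

```text
t: 40.75
tcp_pos: [0.5788, -0.0338, 0.1079]
tcp_rot: [0.688, 0.726, 0.0, 0.0]
ft_force: [0.2, -0.0, -3.0]
grip_width: 0.0115
```

carry_out --steps '[[[1,0,0],[0,0,0],2],[[0,0,0],[0,0,0],2]]'

```text
t: 41.0
tcp_pos: [0.5797, -0.0339, 0.1079]
tcp_rot: [0.688, 0.726, -0.0, -0.0]
ft_force: [-1.4, 0.1, -2.3]
grip_width: 0.011
```

carry_out --steps '[[[1,0,0],[0,0,0],2],[[0,0,0],[0,0,0],2]]'

```text
t: 41.25
tcp_pos: [0.5803, -0.034, 0.1078]
tcp_rot: [0.688, 0.726, -0.0, -0.0]
ft_force: [-4.9, -0.1, 0.4]
grip_width: 0.0113
```

carry_out --steps '[[[0.5,0,0],[0,0,0],2],[[0,0,0],[0,0,0],2]]'

```text
t: 41.5
tcp_pos: [0.5806, -0.0339, 0.1078]
tcp_rot: [0.688, 0.726, -0.001, -0.001]
ft_force: [-6.1, 1.0, 1.8]
grip_width: 0.0112
```

Bay 3 is home in x; now bay 2.

carry_out --steps '[[[-14.7,-0.8,0],[0,0,0],2],[[-14.7,-0.8,0],[0,0,0],2],[[-14.7,-0.8,0],[0,0,0],2],[[-1.6,30,0],[0,0,0],2],[[-1.6,30,0],[0,0,0],2],[[-1.6,30,0],[0,0,0],2],[[-1.6,30,0],[0,0,0],2],[[0,0,0],[0,0,0],2]]'

```text
t: 42.5
tcp_pos: [0.5311, 0.0855, 0.108]
tcp_rot: [0.687, 0.727, 0.001, 0.0]
ft_force: [0.4, 0.2, -2.8]
grip_width: 0.0109
```

carry_out --steps '[[[7,0.4,0],[0,0,0],2],[[7,0.4,0],[0,0,0],2],[[7,0.4,0],[0,0,0],2],[[7,0.4,0],[0,0,0],2],[[7,0.4,0],[0,0,0],2],[[4,0.2,0],[0,0,0],2],[[2,0,0],[0,0,0],2],[[0,0,0],[0,0,0],2]]'

```text
t: 43.5
tcp_pos: [0.5719, 0.086, 0.1079]
tcp_rot: [0.688, 0.726, 0.0, 0.0]
ft_force: [-0.9, 0.1, -2.7]
grip_width: 0.0109
```

carry_out --steps '[[[1,0,0],[0,0,0],2],[[0,0,0],[0,0,0],2]]'

```text
t: 43.75
tcp_pos: [0.5728, 0.086, 0.1079]
tcp_rot: [0.688, 0.726, 0.0, 0.0]
ft_force: [-0.3, 0.2, -2.0]
grip_width: 0.0108
```

carry_out --steps '[[[1,0,0],[0,0,0],2],[[0,0,0],[0,0,0],2]]'

```text
t: 44.0
tcp_pos: [0.5735, 0.0859, 0.1078]
tcp_rot: [0.688, 0.726, -0.0, -0.0]
ft_force: [-2.5, -0.1, 0.2]
grip_width: 0.0111
```

carry_out --steps '[[[0.8,0,0],[0,0,0],2],[[0,0,0],[0,0,0],2],[[-15,-0.8,0],[0,0,0],2],[[3,-7.5,25],[0,0,-9],2],[[3,-7.5,25],[0,0,-9],2],[[3,-7.5,0],[0,0,-9],2],[[3,-7.5,0],[0,0,-9],2],[[3,-7.5,0],[0,0,-9],2],[[3,-7.5,0],[0,0,-9],2],[[3,-7.5,0],[0,0,-9],2],[[3,-7.5,0],[0,0,-9],2],[[3,-7.5,0],[0,0,-9],2]]'

```text
t: 45.5
tcp_pos: [0.5872, 0.0173, 0.1579]
tcp_rot: [0.995, 0.103, 0.001, 0.0]
ft_force: [-0.2, 0.3, -1.3]
grip_width: 0.011
```

carry_out --steps '[[[0,0,0],[0,0,-9],2],[[0,0,0],[0,0,0],2]]'

```text
t: 45.75
tcp_pos: [0.587, 0.0175, 0.1578]
tcp_rot: [1.0, 0.028, 0.001, 0.0]
ft_force: [-0.8, 0.4, -2.9]
grip_width: 0.0113
```

```bash
python3 - <<'E'
from h import *
s=arm.observe(); print(s['tcp_pos'],yawtool(),w2b(*s['tcp_pos'][:2]*1000))
f=wristframe(); save('w13',f['img']); np.savez('w13.npz',img=f['img'],mtx=f['mtx'],view=f['view'])
save('z13',cv2.resize(f['img'][30:190,160:580],None,fx=1.9,fy=1.9,interpolation=cv2.INTER_CUBIC))
E
```

```text
[0.58695513 0.01748527 0.15782498] 3.1621475144785385 [-16.48981082  18.38869559]
```

View pics/w13.png

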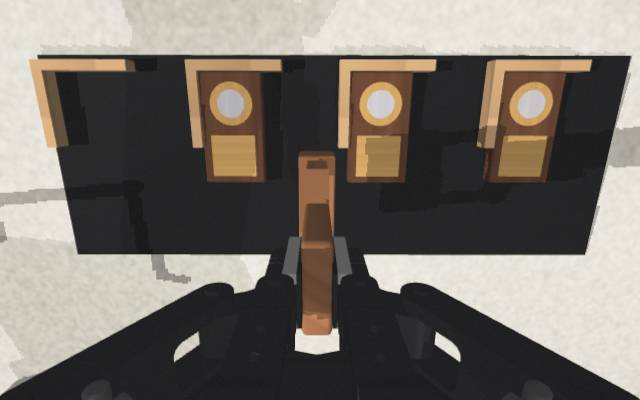

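View pics/z13.png

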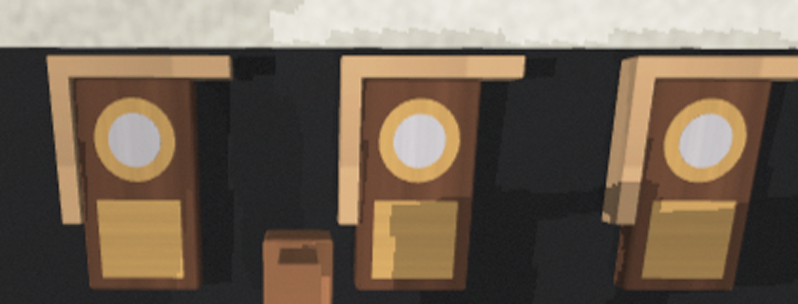

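carry_out --steps '[[[20,11,0],[0,0,0],2],[[20.4,11,0],[0,0,0],2],[[0,0,-20],[0,0,0],2],[[0,0,-18],[0,0,0],2],[[0,0,-8],[0,0,0],2],[[0,0,-4],[0,0,0],2],[[-0.3,5,0],[0,0,0],2],[[-0.2,4,0],[0,0,0],2],[[0,1.5,0],[0,0,0],2],[[0,0,0],[0,0,0],2]]'

```text
t: 47.05
tcp_pos: [0.6266, 0.0503, 0.1082]
tcp_rot: [1.0, 0.027, 0.0, 0.0]
ft_force: [-0.0, -0.2, -2.2]
grip_width: 0.0111
```

carry_out --steps '[[[0,1,0],[0,0,0],2],[[0,0,0],[0,0,0],2]]'

```text
t: 47.3
tcp_pos: [0.6265, 0.0511, 0.1078]
tcp_rot: [1.0, 0.027, -0.0, 0.0]
ft_force: [-0.1, 0.9, -2.5]
grip_width: 0.0112
```

carry_out --steps '[[[0,1,0],[0,0,0],2],[[0,0,0],[0,0,0],2]]'

```text
t: 47.55
tcp_pos: [0.6265, 0.0518, 0.1078]
tcp_rot: [1.0, 0.027, -0.0, 0.0]
ft_force: [-0.4, -1.3, -2.6]
grip_width: 0.0109
```

carry_out --steps '[[[0,0.8,0],[0,0,0],2],[[0,0,0],[0,0,0],2],[[0,-12,0],[0,0,0],2],[[0,0,20],[0,0,0],2],[[0,-6,15],[0,0,0],2],[[2.3,-38,0],[0,0,0],2],[[2.3,-38,0],[0,0,0],2],[[2.3,-38,0],[0,0,0],2],[[0,0,-18],[0,0,0],2],[[0,0,-12],[0,0,0],2],[[0,0,-5],[0,0,0],2],[[0,0,0],[0,0,0],2]]'

```text
t: 49.05
tcp_pos: [0.6333, -0.0782, 0.1075]
tcp_rot: [1.0, 0.028, -0.0, -0.0]
ft_force: [0.6, -0.7, -2.4]
grip_width: 0.0113
```

carry_out --steps '[[[-0.2,5,0],[0,0,0],2],[[-0.2,4,0],[0,0,0],2],[[0,2,0],[0,0,0],2],[[0,0,0],[0,0,0],2]]'

```text
t: 49.55
tcp_pos: [0.6331, -0.0681, 0.1081]
tcp_rot: [1.0, 0.027, 0.0, 0.0]
ft_force: [0.2, -1.3, -2.3]
grip_width: 0.0108
```

carry_out --steps '[[[0,1,0],[0,0,0],2],[[0,0,0],[0,0,0],2]]'

```text
t: 49.8
tcp_pos: [0.6331, -0.0676, 0.1081]
tcp_rot: [1.0, 0.027, 0.0, 0.001]
ft_force: [0.7, -3.7, -2.2]
grip_width: 0.0112
```

Contact again at the expected place. Bay 4 next.

carry_out --steps '[[[0,-13,0],[0,0,0],2],[[0,0,20],[0,0,0],2],[[0,-6,15],[0,0,0],2],[[2.3,-38,0],[0,0,0],2],[[2.3,-38,0],[0,0,0],2],[[2.3,-37,0],[0,0,0],2],[[0,0,-18],[0,0,0],2],[[0,0,-12],[0,0,0],2],[[0,0,-5],[0,0,0],2],[[0,0,0],[0,0,0],2]]'

```text
t: 51.05
tcp_pos: [0.6399, -0.1982, 0.1076]
tcp_rot: [1.0, 0.028, -0.0, -0.0]
ft_force: [-0.6, 0.3, -2.6]
grip_width: 0.011
```

carry_out --steps '[[[-0.2,5,0],[0,0,0],2],[[-0.2,4,0],[0,0,0],2],[[0,2,0],[0,0,0],2],[[0,0,0],[0,0,0],2]]'

```text
t: 51.55
tcp_pos: [0.6396, -0.188, 0.1081]
tcp_rot: [1.0, 0.027, 0.0, 0.0]
ft_force: [-0.5, -0.5, -2.7]
grip_width: 0.0111
```

carry_out --steps '[[[0,0.8,0],[0,0,0],2],[[0,0,0],[0,0,0],2]]'

```text
t: 51.8
tcp_pos: [0.6395, -0.1877, 0.108]
tcp_rot: [1.0, 0.027, 0.0, 0.0]
ft_force: [0.7, -2.7, -1.8]
grip_width: 0.011
```

carry_out --steps '[[[0,-12,0],[0,0,0],2],[[0,0,30],[0,0,0],2],[[0,0,50],[0,0,0],2],[[-20,30,50],[0,0,7],2],[[-20,40,50],[0,0,7],2],[[-20,40,0],[0,0,8],2],[[-20,40,0],[0,0,8],2],[[-20,40,0],[0,0,8],2],[[-20,40,0],[0,0,8],2],[[-20,40,0],[0,0,8],2],[[-20,40,0],[0,0,8],2],[[-20,40,0],[0,0,8],2]]'

```text
t: 53.3
tcp_pos: [0.4602, 0.1488, 0.2845]
tcp_rot: [0.802, 0.597, 0.0, -0.0]
ft_force: [0.4, 0.2, -2.2]
grip_width: 0.0113
```

carry_out --steps '[[[-20,40,0],[0,0,8],2],[[-20,40,0],[0,0,8],2],[[-20,40,0],[0,0,7],2],[[0,30,0],[0,0,0],2],[[0,0,0],[0,0,0],2]]'

```text
t: 53.92
tcp_pos: [0.4005, 0.2991, 0.2841]
tcp_rot: [0.668, 0.745, -0.0, -0.0]
ft_force: [-0.7, -1.0, -2.4]
grip_width: 0.0111
```

```bash
python3 - <<'E'
from h import *
s=arm.observe(); print(s['tcp_pos'],yawtool())
f=wristframe(); save('w14',f['img']); np.savez('w14.npz',img=f['img'],mtx=f['mtx'],view=f['view'])
E
```

```text
[0.40052082 0.29905252 0.28408902] 96.23236427472425
```

View pics/w14.png

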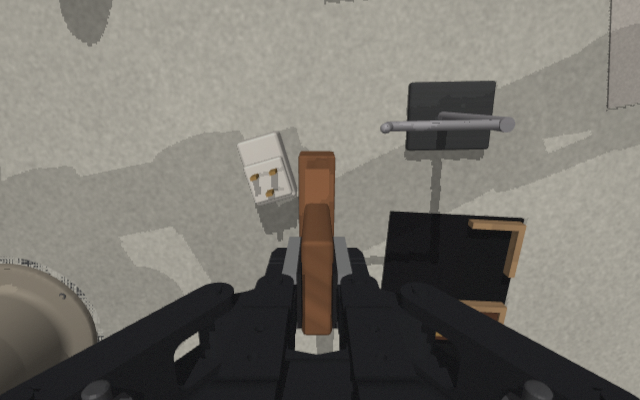

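```bash
python3 - <<'E'
from h import *
d=np.load('w14.npz');f=dict(mtx=d['mtx'],view=d['view'])
save('z14',cv2.resize(d['img'][90:165,370:530],None,fx=5,fy=5,interpolation=cv2.INTER_CUBIC))
P=pix2w(f,[[386,127.5]],.172)*1000; Q=pix2w(f,[[507,124.5]],.155)*1000; A=pix2w(f,[[410,127],[490,125]],.154)*1000
print(P,Q,A); 
for a,b in ((P[0],Q[0]),(A[0],A[1])):
    print(np.degrees(np.arctan2(b[1]-a[1],b[0]-a[0])),np.hypot(*(b-a)[:2]))
E
```

```text
[[444.96646074 353.8764822  172.        ]] [[542.42048985 365.55353442 155.        ]] [[467.43238438 355.38573837 154.        ]
 [529.76958704 363.72392495 154.        ]]
6.832670380272034 98.15111480719351
7.618627219464336 62.89238579113685
```

View pics/z14.png

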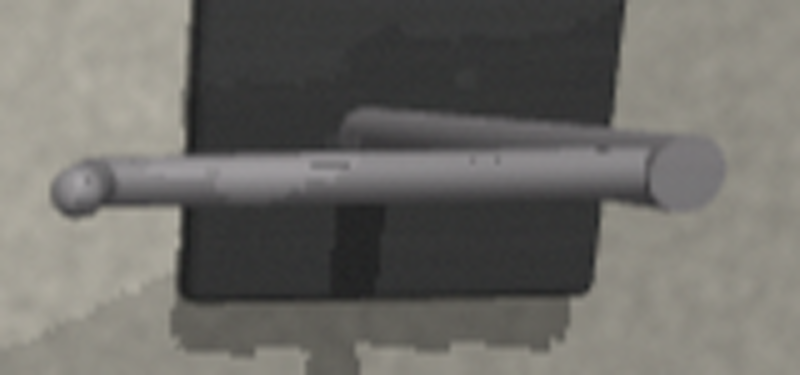

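```bash
python3 - <<'E'
from pf import *
d=np.load('w14.npz');f=dict(mtx=d['mtx'],view=d['view']);im=d['img']
tcp=np.array([400.5,299.05,284.1])
l=cv2.connectedComponents(wood(im).astype(np.uint8))[1]; m=(l==l[200,317]).astype(np.float32)
ys,xs=np.where(m>0);print(xs.min(),xs.max(),ys.min(),ys.max())
def c(p):
    r=render(f,(p[0],p[1],p[2],p[3]),m.shape,33); return np.abs(r-m)[:235].sum()/m[:235].sum()
for x0 in ([400.5,299,6.2,186],[402,297,6,180]):
    b=minimize(c,x0,method='Nelder-Mead',options=dict(initial_simplex=np.array(x0)+np.array([[0]*4,[4,0,0,0],[0,4,0,0],[0,0,4,0],[0,0,0,8]]),maxiter=200)); print(np.round(b.x,1),b.fun)
print(c([400.5,299,6.2,186]))
r=render(f,(400.5,299,6.2,186),m.shape,33); e=cv2.Canny((r*255).astype(np.uint8),100,200); im=im.copy(); im[e>0]=[0,255,0]
save('ov',cv2.resize(im[140:345,270:365],None,fx=2.8,fy=2.8,interpolation=cv2.INTER_NEAREST))
E
```

```text
299 334 152 334
[399.4 296.8   5.6 179.1] 0.014209401793777943
[399.5 297.5   6.5 184.1] 0.02450854703783989
0.11724359
```

View pics/ov.png

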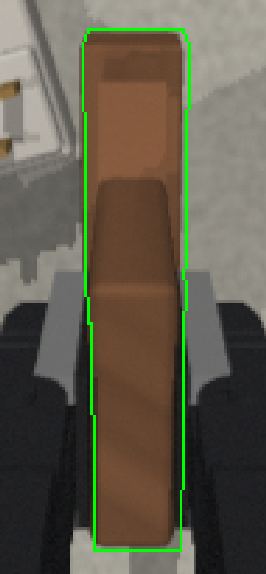

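carry_out --steps '[[[1.4,12.9,0],[0,0,0.3],2],[[1.4,12.9,-10],[0,0,0.3],2],[[1.4,12.9,-20],[0,0,0],2],[[1.3,12.9,-20],[0,0,0],2],[[0,0,-22],[0,0,0],2],[[0,0,0],[0,0,0],2]]'

```text
t: 54.72
tcp_pos: [0.4056, 0.3492, 0.2097]
tcp_rot: [0.665, 0.747, -0.002, -0.001]
ft_force: [-0.4, 0.2, -2.7]
grip_width: 0.0111
```

```bash
python3 - <<'E'
from h import *
s=arm.observe(); print(s['tcp_pos'],yawtool())
f=wristframe(); save('w15',f['img'])
s=grab_frame('scene'); save('s15',cv2.resize(s['img'][200:370,320:480],None,fx=3.5,fy=3.5,interpolation=cv2.INTER_CUBIC))
np.savez('s15.npz',**s)
# predicted peak path & arm in scene
E
```

```text
[0.405595  0.3491683 0.2096785] 96.69590271112314
```

View pics/s15.png

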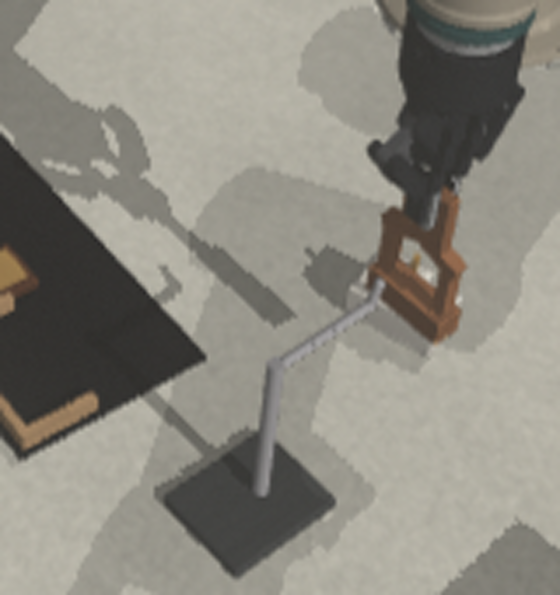

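View pics/w15.png

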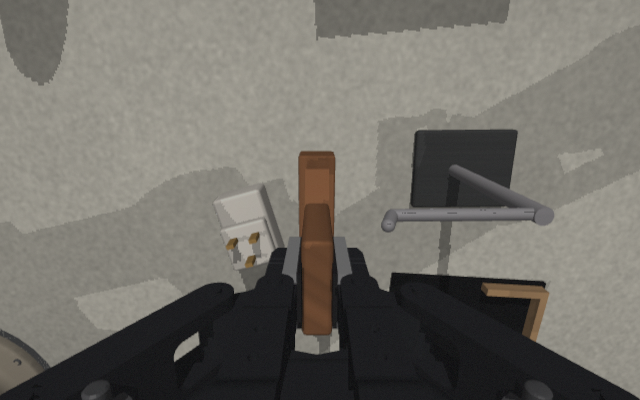

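```bash
python3 - <<'E'
from h import *
s=grab_frame('scene')
def pp(p): return np.round((w2pix(s,np.array([p])/1000)[0]-[320,200])*3.5,0)
for z0 in (104,108.7,112):
  print(z0,'peak',pp([404.6,347.7,z0+74]),'win bottom mid',pp([404.6,347.7,z0+24]),'tab top',pp([404.6,347.7,z0+128]))
a=np.radians(6.7)
for sy in (-35,35): print('base corner back',pp([404.6+12*np.cos(a)-sy*np.sin(a),347.7+12*np.sin(a)+sy*np.cos(a),108.7]))
print('tip',pp([445,353.9,172]),'posttop',pp([542.4,365.5,155]))
E
```

```text
104 peak [421. 243.] win bottom mid [411. 290.] tab top [431. 189.]
108.7 peak [421. 238.] win bottom mid [412. 286.] tab top [432. 184.]
112 peak [422. 235.] win bottom mid [413. 283.] tab top [433. 181.]
base corner back [362. 286.]
base corner back [432. 345.]
tip [380. 276.] posttop [275. 358.]
```

carry_out --steps '[[[9.9,2.7,0],[0,0,0],2],[[9.9,1.2,0],[0,0,0],2],[[9.9,1.2,0],[0,0,0],2],[[9.9,1.2,0],[0,0,0],2],[[9.9,1.2,0],[0,0,0],2],[[0,0,0],[0,0,0],2]]'

```text
t: 55.62
tcp_pos: [0.4565, 0.357, 0.2121]
tcp_rot: [0.665, 0.747, -0.0, 0.0]
ft_force: [-0.8, 0.4, -2.5]
grip_width: 0.0112
```

```bash
python3 - <<'E'
from h import *
s=arm.observe(); print(s['tcp_pos'],yawtool())
f=wristframe(); save('w16',f['img'])
s=grab_frame('scene'); save('s16',cv2.resize(s['img'][220:320,370:470],None,fx=6,fy=6,interpolation=cv2.INTER_CUBIC))
E
```

```text
[0.45645389 0.35696244 0.2120952 ] 96.65756524491462
```

View pics/s16.png

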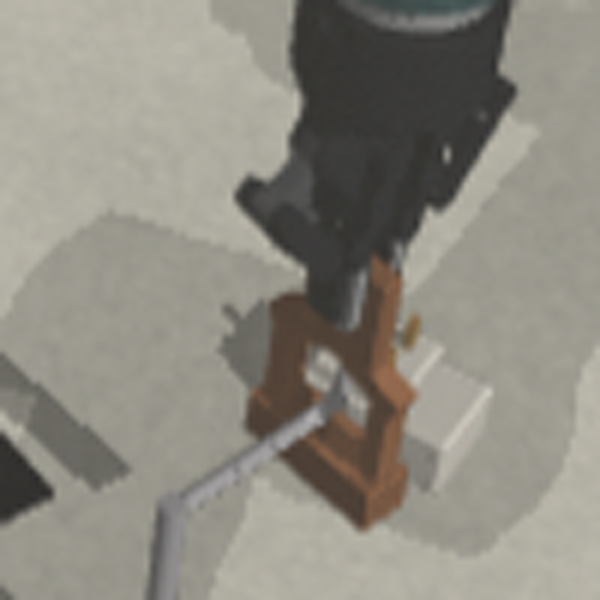

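View pics/w16.png

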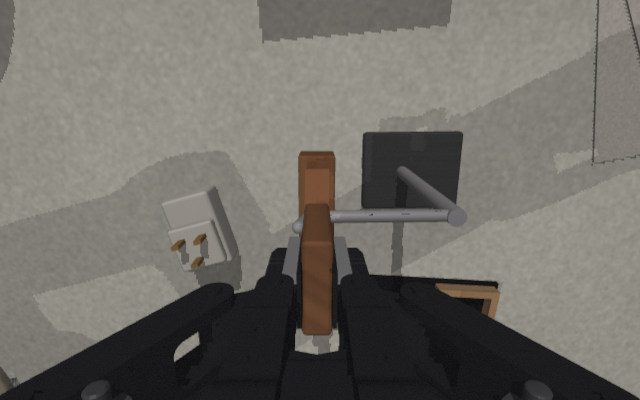

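carry_out --steps '[[[9.3,1.1,0],[0,0,0],2],[[9.3,1.1,0],[0,0,0],2],[[9.3,1.1,0],[0,0,0],2],[[9.3,1.1,0],[0,0,0],2],[[0,0,-8],[0,0,0],2],[[0,0,-8],[0,0,0],2],[[0,0,-6],[0,0,0],2],[[0,0,0],[0,0,0],2]]'

```text
t: 56.72
tcp_pos: [0.4926, 0.3613, 0.1896]
tcp_rot: [0.665, 0.747, -0.001, -0.0]
ft_force: [-0.2, -0.6, -1.4]
grip_width: 0.011
```

carry_out --steps '[[[0,0,-2],[0,0,0],2],[[0,0,0],[0,0,0],2]]'

```text
t: 56.98
tcp_pos: [0.493, 0.3615, 0.1885]
tcp_rot: [0.665, 0.747, 0.0, 0.0]
ft_force: [0.6, 0.4, -3.0]
grip_width: 0.0109
```

carry_out --steps '[[[0,0,-2],[0,0,0],2],[[0,0,0],[0,0,0],2]]'

```text
t: 57.22
tcp_pos: [0.493, 0.3614, 0.1862]
tcp_rot: [0.665, 0.747, -0.0, -0.0]
ft_force: [-0.1, -0.7, -1.7]
grip_width: 0.0108
```

carry_out --steps '[[[0,0,-1.5],[0,0,0],2],[[0,0,0],[0,0,0],2]]'

```text
t: 57.48
tcp_pos: [0.493, 0.3614, 0.1847]
tcp_rot: [0.665, 0.747, -0.0, 0.0]
ft_force: [0.8, -0.8, -3.3]
grip_width: 0.011
```

carry_out --steps '[[[0,0,-1.5],[0,0,0],2],[[0,0,0],[0,0,0],2]]'

```text
t: 57.72
tcp_pos: [0.493, 0.3614, 0.1832]
tcp_rot: [0.665, 0.747, -0.0, -0.0]
ft_force: [-0.6, 0.4, -2.1]
grip_width: 0.0109
```

carry_out --steps '[[[0,0,-1.5],[0,0,0],2],[[0,0,0],[0,0,0],2]]'

```text
t: 57.98
tcp_pos: [0.493, 0.3614, 0.1817]
tcp_rot: [0.665, 0.747, -0.0, -0.0]
ft_force: [0.5, -0.3, -2.3]
grip_width: 0.0111
```

carry_out --steps '[[[0,0,-1],[0,0,0],2],[[0,0,0],[0,0,0],2]]'

```text
t: 58.22
tcp_pos: [0.493, 0.3615, 0.1808]
tcp_rot: [0.665, 0.747, -0.0, 0.0]
ft_force: [-0.1, 0.0, -2.0]
grip_width: 0.0111
```

carry_out --steps '[[[0,0,-1],[0,0,0],2],[[0,0,0],[0,0,0],2]]'

```text
t: 58.48
tcp_pos: [0.493, 0.3614, 0.1798]
tcp_rot: [0.665, 0.747, -0.0, 0.0]
ft_force: [-0.2, -0.3, -2.0]
grip_width: 0.0115
```

carry_out --steps '[[[0,0,-1],[0,0,0],2],[[0,0,0],[0,0,0],2]]'

```text
t: 58.72
tcp_pos: [0.4931, 0.3615, 0.179]
tcp_rot: [0.665, 0.747, 0.0, 0.0]
ft_force: [-0.2, 0.2, -2.2]
grip_width: 0.011
```

```bash
python3 - <<'E'
from h import *
s=arm.observe(); print(s['ft_force'],s['wrist_torque'],s['tcp_pos'])
s=grab_frame('scene'); save('s17',cv2.resize(s['img'][220:320,350:450],None,fx=6,fy=6,interpolation=cv2.INTER_CUBIC))
E
```

```text
[-0.17914655  0.17680818 -2.21646744] [ 0.03248368  0.0302781  -0.0045961 ] [0.49308104 0.36150053 0.17899044]
```

View pics/s17.png

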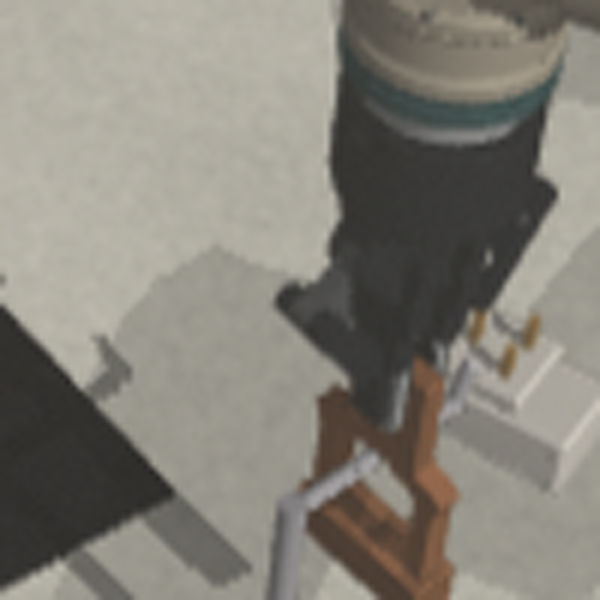

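carry_out --steps '[[[0,0,-1],[0,0,0],2],[[0,0,0],[0,0,0],2]]'

```text
t: 59.02
tcp_pos: [0.4931, 0.3615, 0.1788]
tcp_rot: [0.665, 0.747, 0.0, 0.0]
ft_force: [-1.3, -1.0, 3.9]
grip_width: 0.0109
```

carry_out --steps '[[[0,0,-1],[0,0,0],2],[[0,0,0],[0,0,0],2]]'

```text
t: 59.28
tcp_pos: [0.4932, 0.3616, 0.1787]
tcp_rot: [0.665, 0.747, 0.001, 0.0]
ft_force: [-3.4, -0.7, 8.0]
grip_width: 0.0111
```

carry_out --steps '[[[0,0,-0.8],[0,0,0],2],[[0,0,0],[0,0,0],2]]'

```text
t: 59.52
tcp_pos: [0.4932, 0.3616, 0.1786]
tcp_rot: [0.665, 0.747, 0.001, 0.0]
ft_force: [-4.3, -2.8, 10.3]
grip_width: 0.0108
```

carry_out --steps '[[[0,0,1.6],[0,0,0],2],[[0,0,0],[0,0,0],2]]'

```text
t: 59.78
tcp_pos: [0.4932, 0.3616, 0.1787]
tcp_rot: [0.665, 0.747, 0.001, 0.0]
ft_force: [-1.9, -1.9, 6.2]
grip_width: 0.0105
```

carry_out --steps '[[[0,0,0],[0,0,0],16],[[0,0,0],[0,0,0],20],[[0,0,0],[0,0,0],30],[[0,0,0],[0,0,0],40],[[0,0,0],[0,0,0],50],[[0,0,0],[0,0,0],50],[[0,0,0],[0,0,0],50]]'

```text
t: 60.65
tcp_pos: [0.493, 0.3615, 0.1777]
tcp_rot: [0.665, 0.747, 0.0, 0.0]
ft_force: [-0.2, 0.3, 0.9]
grip_width: 0.05
```

```bash
python3 - <<'E'
from h import *
f=wristframe(); save('w18',f['img'])
s=grab_frame('scene'); save('s18',cv2.resize(s['img'][220:340,340:440],None,fx=5,fy=5,interpolation=cv2.INTER_CUBIC))
E
```

```text
(no output)
```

View pics/s18.png

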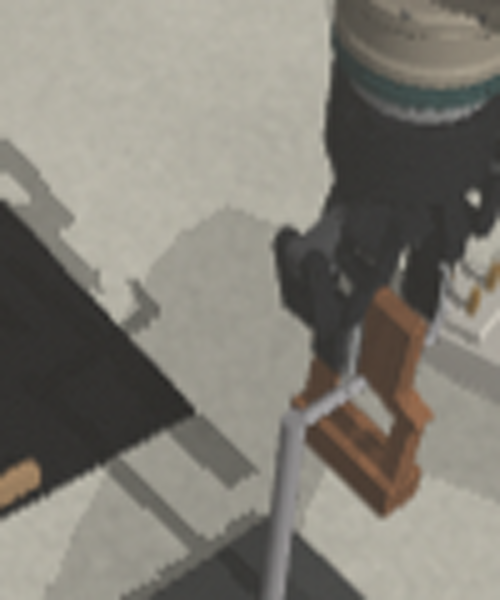

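View pics/w18.png

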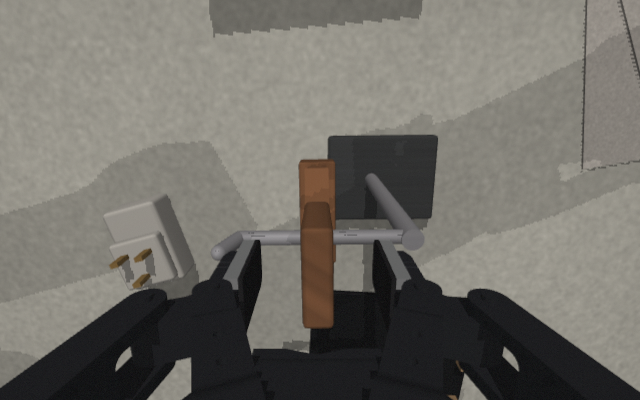

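carry_out --steps '[[[0,0,8],[0,0,0],50],[[0,0,15],[0,0,0],50],[[0,0,25],[0,0,0],50],[[0,0,35],[0,0,0],50],[[0,0,40],[0,0,0],50],[[-10,-20,20],[0,0,-8],50],[[-10,-30,10],[0,0,-8],50],[[-10,-30,0],[0,0,-8],50],[[-10,-30,0],[0,0,-8],50],[[0,-30,0],[0,0,-8],50],[[0,-30,0],[0,0,-8],50],[[0,-30,0],[0,0,-8],50]]'

```text
t: 62.25
tcp_pos: [0.4529, 0.1605, 0.3323]
tcp_rot: [0.938, 0.346, 0.001, 0.0]
ft_force: [0.5, 0.0, -0.8]
grip_width: 0.0501
```

carry_out --steps '[[[0,-30,0],[0,0,-8],50],[[0,-30,0],[0,0,-8],50],[[0,-30,0],[0,0,-8],50],[[0,-30,0],[0,0,-8],50],[[0,-30,0],[0,0,-6],50],[[0,0,0],[0,0,0],50],[[0,0,0],[0,0,0],50],[[0,0,0],[0,0,0],50]]'

```text
t: 63.25
tcp_pos: [0.453, 0.0122, 0.3311]
tcp_rot: [1.0, 0.024, 0.0, -0.0]
ft_force: [0.3, 0.1, 0.5]
grip_width: 0.0499
```

```bash
python3 - <<'E'
from h import *
st=arm.observe(); print(st['tcp_pos'],yawtool())
f=wristframe(); save('w19',f['img']); np.savez('w19.npz',img=f['img'],mtx=f['mtx'],view=f['view'])
s=grab_frame('scene'); save('s19',cv2.resize(s['img'][190:370,240:460],None,fx=3.3,fy=3.3,interpolation=cv2.INTER_CUBIC))
s2=grab_frame('scene'); t=grab_frame('top'); save('t19',cv2.resize(t['img'][125:265,150:440],None,fx=2.75,fy=2.75,interpolation=cv2.INTER_CUBIC))
E
```

```text
[0.45303889 0.01222109 0.33110262] 2.801193252423265
```

View pics/w19.png

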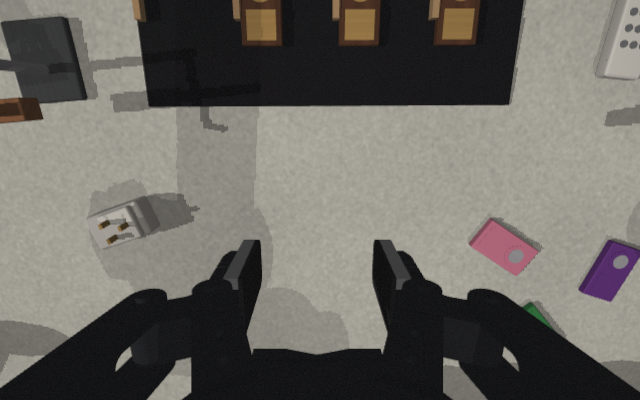

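View pics/s19.png

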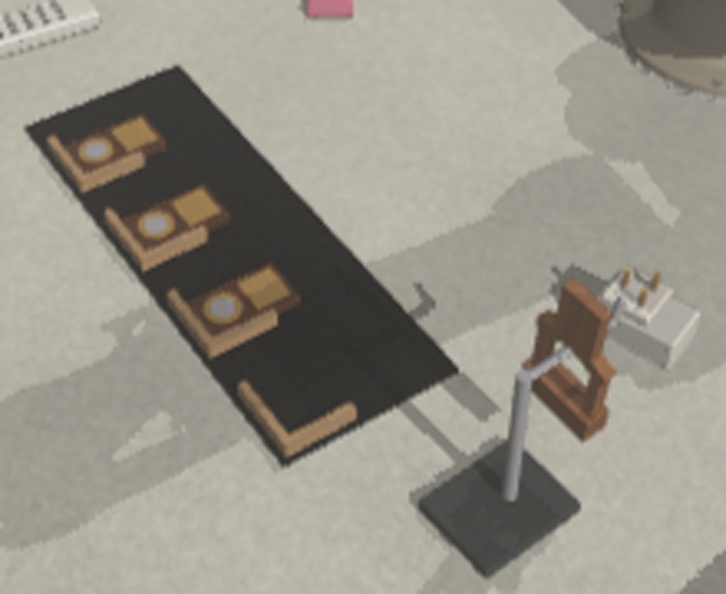

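View pics/t19.png

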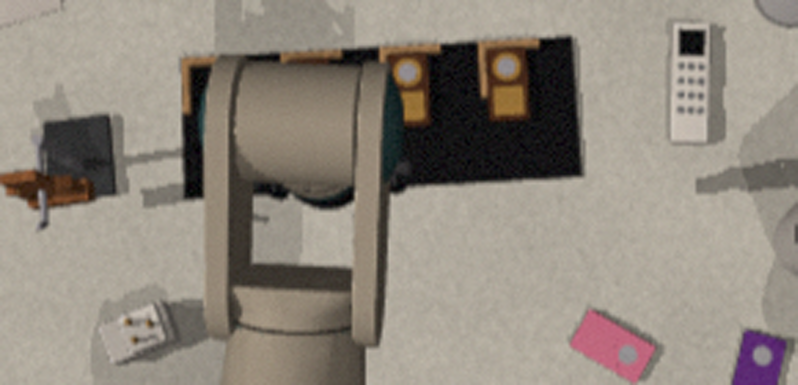

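carry_out --steps '[[[20,-10,0],[0,0,0],50],[[25,-10,0],[0,0,0],50],[[25,-10,0],[0,0,0],50],[[25,-10,0],[0,0,0],50],[[25,-10,-10],[0,0,0],50],[[20,-10,-10],[0,0,0],50],[[0,0,-10],[0,0,0],50],[[0,0,0],[0,0,0],50],[[0,0,0],[0,0,0],50]]'

```text
t: 64.58
tcp_pos: [0.5926, -0.0481, 0.3017]
tcp_rot: [1.0, 0.024, 0.001, 0.0]
ft_force: [0.2, -0.6, -0.2]
grip_width: 0.0499
```

```bash
python3 - <<'E'
from h import *
st=arm.observe(); print(st['tcp_pos'],yawtool())
f=wristframe(); save('w20',f['img']); np.savez('w20.npz',img=f['img'],mtx=f['mtx'],view=f['view'])
ims=[]
s=grab_frame('scene')['img'].astype(int)
for i in range(6): s2=grab_frame('scene')['img'].astype(int); ims.append(np.abs(s2-s)[260:340,385:440].max())
print(ims)
save('z20',cv2.resize(f['img'][40:160,180:500],None,fx=2.5,fy=2.5,interpolation=cv2.INTER_CUBIC))
save('s20',cv2.resize(s2[260:340,385:440].astype(np.uint8),None,fx=7,fy=7,interpolation=cv2.INTER_CUBIC))
E
```

```text
[ 0.59264684 -0.04806722  0.3017234 ] 2.7270680079710323
[np.int64(16), np.int64(15), np.int64(16), np.int64(22), np.int64(22), np.int64(22)]
```

View pics/w20.png

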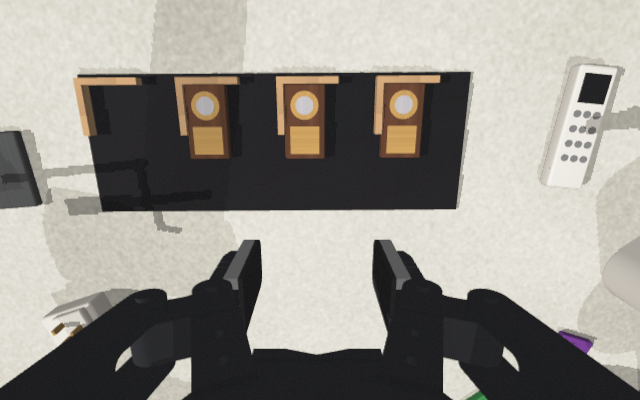

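View pics/z20.png

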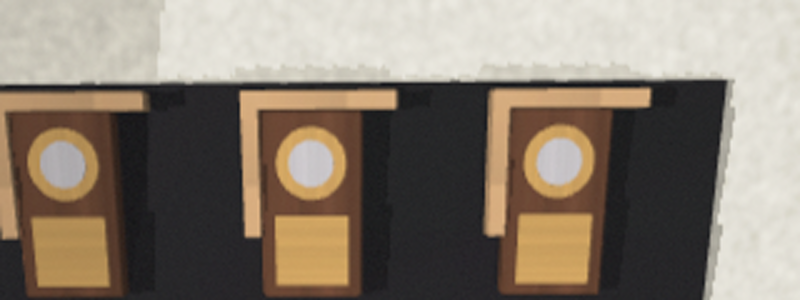

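```bash
python3 - <<'E'
from h import *
for fn,boxes in (('w20.npz',((175,90,245,165),(275,90,335,165),(370,90,435,165))),):
  d=np.load(fn);f=dict(mtx=d['mtx'],view=d['view']);im=d['img'];V=cv2.cvtColor(im,cv2.COLOR_RGB2HSV)
  for x0,y0,x1,y1 in boxes:
    sub=V[y0:y1,x0:x1]
    m=((sub[...,0]<22)&(sub[...,1]>90)&(sub[...,2]>20)&(sub[...,2]<125)).astype(np.uint8)
    m=cv2.morphologyEx(m,cv2.MORPH_OPEN,np.ones((2,2)))
    S=im[y0:y1,x0:x1].astype(float)
    # right & left edges: subpixel by gradient of red channel per row in nameplate rows
    n=((sub[...,2]>150)&(sub[...,1]>80)&(sub[...,0]<25)).astype(np.uint8)
    nl,l,st,ce=cv2.connectedComponentsWithStats(n)
    for k in range(1,nl):
        if st[k,4]>300 and ce[k][1]+y0>118:
            c=cv2.findContours((l==k).astype(np.uint8),cv2.RETR_EXTERNAL,cv2.CHAIN_APPROX_NONE)[0][0][:,0]+[x0,y0]
            w=pix2w(f,c,.018)[:,:2]*1000; r=cv2.minAreaRect(w.astype(np.float32)); print('plate',np.round(r[0],1),np.round(r[1],1),round(r[2],1),'local',np.round(w2b(*r[0]),1))
    # right edge of plaque: fit
    pts=[]
    for y in range(100,150):
        row=cv2.GaussianBlur(im[y:y+1].astype(np.float32)[...,0],(5,1),1)[0]
        seg=np.diff(row[x1-28:x1]); k=np.argmin(seg); pts.append([x1-28+k+.5,y])
    w=pix2w(f,pts,.018)[:,:2]*1000; L=np.array([w2b(*p) for p in w]); 
    med=np.median(L[:,1]);ok=np.abs(L[:,1]-med)<4; p=np.polyfit(L[ok,0],L[ok,1],1); print('right edge local y at x=28:',np.polyval(p,28).round(1),'slope deg',np.degrees(p[0]).round(2),ok.sum())
    # front edge
    pts=[]
    for x in range(x0+22,x1-18):
        col=im[145:170,x].astype(np.float32)[...,0]; k=np.argmin(np.diff(col)); pts.append([x,145+k+.5])
    w=pix2w(f,pts,.018)[:,:2]*1000; L=np.array([w2b(*p) for p in w]); med=np.median(L[:,0]);ok=np.abs(L[:,0]-med)<3;p=np.polyfit(L[ok,1],L[ok,0],1);print('front x',med.round(1),'slope',np.degrees(p[0]).round(2),ok.sum())
E
```

```text
plate [606.3  88.6] [33.4 35.5] 2.7 local [ 6.7 88.3]
right edge local y at x=28: 71.2 slope deg 2.35 39
front x -10.7 slope 0.35 27
plate [613.2 -31. ] [33.4 35.2] 2.7 local [  7.2 -31.4]
right edge local y at x=28: -49.0 slope deg 1.65 38
front x -10.2 slope 0.35 20
plate [ 619.5 -151.5] [34.6 36.3] 2.7 local [   7.  -152.1]
right edge local y at x=28: -169.7 slope deg 1.49 37
front x -10.9 slope -0.31 20
```

View pics/s20.png

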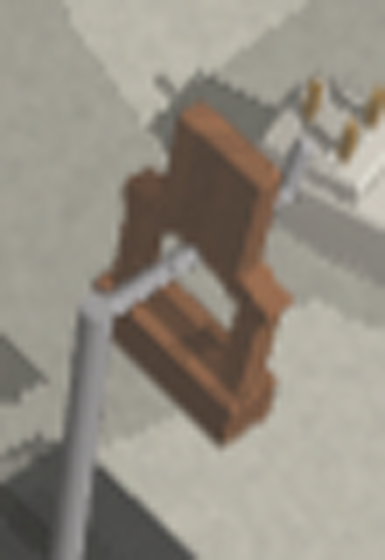

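carry_out --steps '[[[0,0,0],[0,0,0],50],[[0,0,0],[0,0,0],50],[[0,0,0],[0,0,0],50],[[0,0,0],[0,0,0],50],[[0,0,0],[0,0,0],50],[[0,0,0],[0,0,0],50],[[0,0,0],[0,0,0],50],[[0,0,0],[0,0,0],50],[[0,0,0],[0,0,0],50],[[0,0,0],[0,0,0],50],[[0,0,0],[0,0,0],50],[[0,0,0],[0,0,0],50]]'

```text
t: 66.47
tcp_pos: [0.593, -0.0485, 0.3007]
tcp_rot: [1.0, 0.024, 0.0, 0.0]
ft_force: [0.6, 1.1, 0.6]
grip_width: 0.0502
```

```bash
python3 - <<'E'
from h import *
fr=[grab_frame('scene')['img'].astype(int) for i in range(14)]
f=[]
for i in range(1,14): 
    d=np.abs(fr[i]-fr[0]); f.append((d[260:340,385:440].max(),d[210:255,250:300].max(),round(d[260:340,385:440].mean(),2),round(d[210:255,250:300].mean(),2)))
print(f)
w=wristframe()['img'].astype(int); d=np.load('w20.npz')['img'].astype(int); print(np.abs(w-d)[60:215,70:480].max())
E
```

```text
[(np.int64(3), np.int64(3), np.float64(0.54), np.float64(0.63)), (np.int64(3), np.int64(4), np.float64(0.54), np.float64(0.63)), (np.int64(3), np.int64(4), np.float64(0.53), np.float64(0.64)), (np.int64(3), np.int64(4), np.float64(0.55), np.float64(0.63)), (np.int64(4), np.int64(4), np.float64(0.54), np.float64(0.64)), (np.int64(4), np.int64(4), np.float64(0.53), np.float64(0.65)), (np.int64(3), np.int64(4), np.float64(0.54), np.float64(0.64)), (np.int64(3), np.int64(3), np.float64(0.54), np.float64(0.65)), (np.int64(3), np.int64(3), np.float64(0.54), np.float64(0.63)), (np.int64(3), np.int64(3), np.float64(0.54), np.float64(0.64)), (np.int64(3), np.int64(4), np.float64(0.53), np.float64(0.62)), (np.int64(4), np.int64(4), np.float64(0.53), np.float64(0.66)), (np.int64(3), np.int64(3), np.float64(0.54), np.float64(0.63))]
125
```

```bash
python3 - <<'E'
from h import *
f=wristframe();im=f['img'];save('w21',im);V=cv2.cvtColor(im,cv2.COLOR_RGB2HSV)
n=((V[...,2]>150)&(V[...,1]>80)&(V[...,0]<25)).astype(np.uint8)
nl,l,st,ce=cv2.connectedComponentsWithStats(n);ok=0
for k in range(1,nl):
    if st[k,4]>500 and 118<ce[k][1]<165:
        c=cv2.findContours((l==k).astype(np.uint8),cv2.RETR_EXTERNAL,cv2.CHAIN_APPROX_NONE)[0][0][:,0]
        w=pix2w(f,c,.018)[:,:2]*1000; r=cv2.minAreaRect(w.astype(np.float32)); L=w2b(*r[0]); print(L,r[2])
        ok+=any(np.hypot(L[0]-7,L[1]-y)<2 for y in (88.3,-31.4,-152.1))
print(ok)
if ok==3: print(arm.close_job())
E
```

```text
[   7.0371684  -152.22797195] 2.6612038612365723
[ 6.83090578 88.38269726] 2.661088705062866
[  6.61961447 -31.88444173] 2.661313772201538
3
the job is handed in; nothing more can be done
None
```

I laid the three dark-wood plaques on the desk into bays 2, 3 and 4; the fourth plaque was absent. I pushed each one home with the push block: first to the side fence, then to the back fence, then a last touch at the side. I then hung the block by its window on the hook and handed the job in at about 67 s, well inside the 210 s limit. I did not touch the look-alikes, remote, adapter or router, and I saw no plaque get knocked aside.

- **Pushing:** every push ended in a clear fence contact of about 1 to 6 N. The contact points matched across the bays to within about 0.5 mm.
- **Plaques:** all three nameplates read the same angle, 2.7°, against my 3.05° for the board. They sat at the same depth within 0.5 mm and at the 120 mm bay spacing within about 1 mm. The picture cannot show gaps under about 1 mm, so that rests on the contact forces. An edge-line fit gave a 1.5–2.4° slant on the right edges; I did not resolve this and took it as perspective or a shadow, because the nameplates disagreed with it.
- **Push block:** it hung with the roof of its window on the hook arm. It had still been moving slightly on the first check. After a wait, 14 pictures in a row showed no motion beyond camera noise, with the gripper clear of everything.

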